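# Pack and pin a two-layer sherd carrier

### The arm

A 7-joint arm with a two-finger parallel gripper is mounted at the origin on the work surface. World frame = base frame: x ahead of the robot, y to its left, z up, the work surface at z = 0. Lengths are in mm, angles in degrees, forces in N, time in s.
With the tool pointing down it reaches from about 425 to 875 mm from the base axis. Payload 4.7 kg.
Tool frame: the origin (TCP) lies at the very end of the fingers, on their centre line; the grasp point (between the pads) lies 19 mm behind it; z points along the fingers, y is the line along which they close (so a half turn about z gives the same grasp; the last joint's range is limited). The gripper opens to 85 mm and grips with 20 to 120 N. Pads are 22 mm wide; open, the fingers measure 114 mm over their backs; the gripper's body (76 mm by 85 mm) begins 54 mm behind the grasp point. The pads swing forward as they close: fully open they stand 13 mm farther back than shut.
Start: joints at [69.448, 18.392, -4.016, 83.108, 1.295, 78.541, -3.26], TCP at [236.728, -605.38, 231.349] pointing down, gripper open.
Joint ranges: [-163.93, 163.93], [-17.29, 119.83], [-79.2, 71.16], [3.27, 140.29], [-89.18, 269.18], [5.43, 117.66], [-154.24, 154.24]. Speed limits (degrees/s): [147.25, 147.25, 180, 180, 180, 180, 180].

### API

Orientations are given as [roll, pitch, yaw] about the fixed x, y, z axes, in that order (R = Rz(yaw) Ry(pitch) Rx(roll)).
In Python, from rig import ctrl gives the robot as it stands. The module is installed in compiled form; this text tells all that it offers.
- The arm moves only by the tool play_rows, never from a script. Its argument "motion" is a list of rows, each an object with "dp": the shift along the tool's x, y, z as a fraction of full scale, a list of three; "turn": the turn about the tool's z as a fraction of full scale; "claw": the finger opening in mm, from 0 to 85.4. A call has 1 to 8 rows; each row is the pose to reach, as a shift and turn from the pose commanded when the call began, along the tool's axes at that moment; what a row does not reach only later rows make up. Full scale, the value 1, is 0.3 m for a shift and 2 rad for a turn. A row lasts 1/12 s, in which the tool goes at most 41.7 mm and 7.16 degrees, less where a joint would pass 70% of its speed; a pose out of reach is approached as far as the arm can. A call with a number of a shift or a turn outside -1 to 1 is refused whole. A call with a gripper value outside its range is refused whole. The fingers move at their own pace and stop on an object; "squeeze" is the grip in N (left out, the last holds). Time passes only in rows, so rows that repeat a pose let the fingers close. It gives the time, the measured TCP pose, the force, the opening and the grip force at its end, in the units of the state.
- ctrl.get_state(): the state, without advancing time (a new reading comes with each control period).
- ctrl.grab_frame(name): name is "side" or "top"; returns a dict with "img" (420x560x3 uint8, red, green, blue), "intrinsics" (3x3 intrinsics, pixels), "camera_from_world" (4x4, takes a point from world to camera coordinates). Camera axes: x right, y down, z forward; pixel columns grow to the right and rows downward; lengths in mm; the calibration is good to about 2 mm. A picture is of the moment at which its call begins. There is no depth.
- ctrl.job_done(): hands the job in; it is judged then, once.
The state is a dict: "t": time; "q": joint angles; "dq": joint speeds; "effort": joint torques, N m; "tcp_pos": TCP position; "ee_rot": TCP orientation; "force": force on the tool from outside, world axes, zero at the start; "moment": the same for the moment, N m; "finger_gap": opening from 0.0 (shut) to 1.0 (fully open); "grasp_force": force on a finger pad.
Only numpy, scipy, OpenCV 4.12 (cv2) and the standard library are available. Lean on these libraries where they do the work, as an engineer would, in place of code of your own. Each camera call takes 0.05 s, during which the arm holds its last target. There are 200 camera calls.

### The job

Pack the small sherd carrier for transport: lay the white separator sheet squarely on the tray already in it, then set the second tray of sherds squarely on the sheet, then swing the hold-down bar shut over the stack and lock it by pushing the red-gripped pin fully home through the slanted holes of the bracket and the bar. Let go of everything, and do not disturb the other two pins, the loose sherds, the clay cone or the magnifier.

Things in the scene. Friction and masses are not known exactly. Their poses are not given: they have to be found in the camera images.
- carrier: Fixed grey carrier, place and yaw vary. Origin: middle of its underside, on the table; y along its length, x across, z up. Base plate 90 (x) by 220 (y -102 to +118) by 10 mm high. Aluminium end walls 44 mm wide at y = 65 to 70 and -65 to -70 mm, tops 58 mm above the table: 5 mm play at each end for the 120 mm long pieces. The long sides are open above the base plate.
- stack (a point): Centre of the rim of the light wood sherd tray fixed in the carrier (60 in x by 120 mm in y), at carrier x=y=0, 38 mm above the table. The separator's underside belongs here; the second tray's underside 5 mm higher.
- separator: Loose white rigid sheet, 60 (x) by 120 (y) by 5 mm thick, 40 g; origin in the middle of its underside, z up. It starts flat on a 20 mm high blue rest (36 by 100 mm, under its middle, so its long edges overhang about 12 mm). Same after a half turn.
- tray: Loose light wood tray of sherds (fixed in it, below the rim), 60 (x) by 120 (y) by 28 mm high, about 0.18 to 0.31 kg; origin in the middle of its underside, z up. It starts on a second blue rest like the other, 20 mm high. It may go in either way round.
- bar (a joint): Angle of the steel hold-down bar about its upright pivot. 0 = shut (a stop): the bar lies along carrier +y over the stack. It grows towards carrier +x: the bar points along (sin q, cos q) in carrier x, y. Starts at 1.4 to 1.95, limit 2.05. Friction about 0.5 N at the knob; it stays where left. Bar 16 mm wide, underside 74, top 84 mm above the table, 3 mm clear of the stacked tray.
- bar_pivot (a point): The bar's pivot axis at carrier x=0, y=-83 mm, on top of a post 20 mm in diameter, 74 mm above the table. The bar's free end is a tab 24 mm wide, 6 mm thick, bent down 30 degrees, with an 11.5 mm pin hole 174 mm from the pivot; shut, it lies between the two ears.
- bar_knob (a point): Middle of the black round knob on the bar, 95 mm from the pivot: upright cylinder 16 mm in diameter, 26 mm high (84 to 110 mm above the table); this point is 97 mm above the table.
- ears: Aluminium bracket fixed to the carrier at x=0, y=91 mm, 68 mm above the table: two parallel plates 34 by 34 by 6 mm, 10 mm apart, joined on the -x side, with 11.5 mm holes. Origin on the holes' axis midway between the plates; z along that axis, up and out, 30 degrees from vertical towards carrier +y. With the bar shut the tab's hole lies on the same axis.
- ears_mouth (a point): Centre of the hole at the upper face of the upper plate, 11 mm along z from the ears' origin (carrier x=0, y=96.5, z=77.5 mm); the pin goes in here.
- pin: The carrier's loose pin, red grip, 45 g. Origin at its tip, z towards the grip. Steel shaft 9 mm thick, 38 mm long (tip tapers to 4.4 mm over 9 mm), shoulder disc 18 mm in diameter, 4 mm thick, then the round grip 14 mm in diameter, 34 mm long (42 to 76 mm from the tip). Starts upright in one of the block's three holes, shoulder on the block's top, grip 48 to 82 mm above the table.
- pin_shoulder (a point): Centre of the underside of the pin's shoulder, 38 mm from the tip; rests on the upper plate when the pin is fully home.
- pin_block: Fixed wooden block that holds the three pins, 50 (x) by 140 (y) by 44 mm high; origin in the middle of its underside. Holes 12.5 mm in diameter at y = -45, 0, +45 mm.
- pin_black: Another pin of the same size, black grip, in the same block: leave alone. Origin at its tip.
- pin_blue: Another pin of the same size, blue grip, in the same block: leave alone. Origin at its tip.
- cone: Clay cone standing on its broad end, 64 mm in diameter, 112 mm high, origin in the middle of its underside: leave alone.
- magnifier: Black hand magnifier lying flat, about 155 mm long (handle to its -x), 12 mm high, origin near the lens: leave alone.
- sherd_a: Loose pink sherd about 55 mm, 14 mm high: leave alone.
- sherd_b: Loose cream sherd about 50 mm, 13 mm high: leave alone.
- sherd_c: Loose buff sherd about 50 mm, 15 mm high: leave alone.

How it is judged:
By the outcome, as a careful person would: the job done as asked, in the order asked, and still so for the second after the job is handed in, with the robot touching nothing.
It also fails if it takes over 72 s, if anything falls off the work surface, if the arm or the gripper's body presses on something with over 40 N, if the wrist force passes 120 N, or if a joint passes its speed limit or range.

## Working session

There is one attempt and no reset: what is moved stays moved. The work goes in short steps, Python scripts to look and compute and a tool call to move; the robot and the scene stay as the last step left them, time stands still between calls to the robot, and variables do not carry over. Pictures are saved under pics/ and viewed, at most 10 in all, crops included, and the job is handed in when it is done.

Besides the shell and the picture viewer there is one more tool, called after "Request:" by a JSON object that holds its "op" and its "data". play_rows: Moves the arm, as the interface text tells. Its arguments: {"type":"object","properties":{"motion":{"type":"array"},"squeeze":{"type":"number"}},"required":["motion"]}

```bash
mkdir -p pics; python3 - <<'E'
from rig import ctrl
import cv2,numpy as np
for n in("side","top"):
    f=ctrl.grab_frame(n); cv2.imwrite(f"pics/{n}0.png",f["img"][:,:,::-1]); print(n,f["intrinsics"],np.round(f["camera_from_world"],4).tolist())
print(ctrl.get_state())
E
```

```text
side [[398.23478895   0.         282.52956294]
 [  0.         398.23478895 208.83430198]
 [  0.           0.           1.        ]] [[-0.9974, -0.0689, 0.021, 543.1518], [-0.0566, 0.5701, -0.8196, 99.4224], [0.0445, -0.8187, -0.5725, 964.4012], [0.0, 0.0, 0.0, 1.0]]
top [[500.28983723   0.         269.27341539]
 [  0.         500.28983723 204.96361559]
 [  0.           0.           1.        ]] [[-0.0007, -0.9998, 0.0203, -45.5019], [-0.9899, -0.0022, -0.1417, 557.5848], [0.1418, -0.0202, -0.9897, 1394.9209], [0.0, 0.0, 0.0, 1.0]]
{'t': 0.1, 'q': array([69.44922502, 18.43421044, -4.01506695, 83.16696292,  1.29614484,
       78.54221268, -3.26235322]), 'dq': array([-0.10310552, -0.04413231,  0.01074899, -0.10287944,  0.02267162,
        0.01245817,  0.01165765]), 'effort': array([ 3.86160145e-04, -4.94878006e+01, -3.83567596e-01, -3.15209234e+01,
        1.30887469e-02,  7.46882055e-03, -2.55075470e-06]), 'tcp_pos': array([ 236.5011466 , -604.93200705,  230.34796905]), 'ee_rot': array([-1.79901909e+02,  6.76815900e-03,  2.13577886e+01]), 'force': array([-0.38087365,  0.36303866, -0.36920166]), 'moment': array([-0.00982444, -0.00911886,  0.05104165]), 'grasp_force': 0.0, 'finger_gap': 0.9972171302951115}
```

View pics/side0.png

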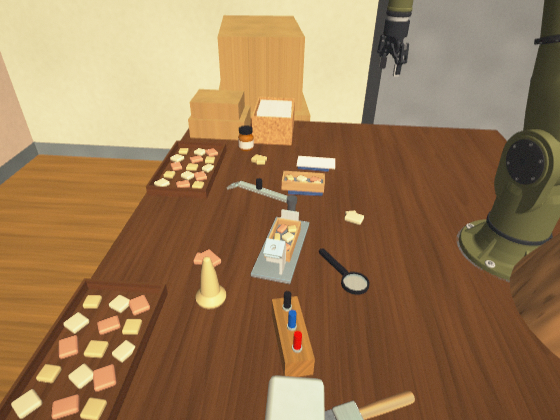

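View pics/top0.png

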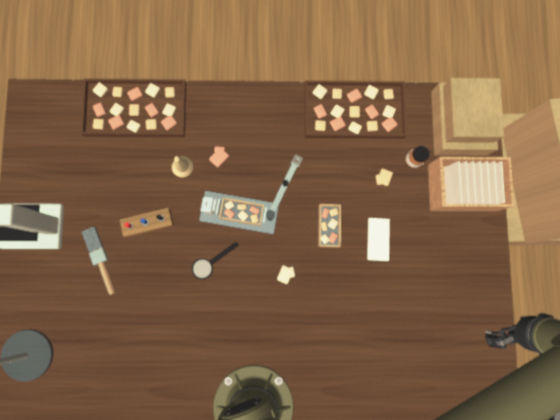

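The side view shows the separator at (316,163), the tray at (303,181), the carrier around (283,248), the bar knob at (259,184) and the red pin at (297,341). The top view shows the separator at (378,240), the tray at (330,225), the carrier at (240,212), the knob at (285,184) and the red grip at (127,225). Next I'll get sub-pixel contours.

```bash
cat > h.py <<'E'
import numpy as np,cv2
from rig import ctrl
def grab(n):
    f=ctrl.grab_frame(n); return f["img"],f["intrinsics"],f["camera_from_world"]
def ray(v,px):
    _,K,T=v; R,t=T[:3,:3],T[:3,3]; c=-R.T@t
    d=R.T@np.linalg.inv(K)@np.array([px[0],px[1],1.]); return c,d/np.linalg.norm(d)
def plane(v,px,z):
    c,d=ray(v,px); return c+d*(z-c[2])/d[2]
def tri(a,pa,b,pb):
    c1,d1=ray(a,pa);c2,d2=ray(b,pb)
    s=np.linalg.lstsq(np.c_[d1,-d2],c2-c1,rcond=None)[0]
    p,q=c1+s[0]*d1,c2+s[1]*d2; return (p+q)/2,np.linalg.norm(p-q)
def proj(v,P):
    _,K,T=v; p=K@(T[:3,:3]@np.asarray(P,float)+T[:3,3]); return p[:2]/p[2]
def blob(mask,box):
    """largest blob in box x0,y0,x1,y1 -> centroid, area, minAreaRect"""
    m=np.zeros_like(mask,np.uint8);x0,y0,x1,y1=box;m[y0:y1,x0:x1]=mask[y0:y1,x0:x1]
    n,l,s,c=cv2.connectedComponentsWithStats(m)
    if n<2: return None
    i=1+s[1:,4].argmax(); pts=np.argwhere(l==i)[:,::-1].astype(np.float32)
    return c[i],s[i,4],cv2.minAreaRect(pts),(l==i)
E
python3 - <<'E'
from h import *
S,T=grab("side"),grab("top")
a=cv2.resize(S[0][140:380,180:380],None,fx=3,fy=2.5,interpolation=cv2.INTER_CUBIC)
b=cv2.resize(T[0][145:275,110:310],None,fx=4,fy=4,interpolation=cv2.INTER_CUBIC)
cv2.imwrite("pics/s1.png",a[:,:,::-1]);cv2.imwrite("pics/t1.png",b[:,:,::-1])
hs=cv2.cvtColor(S[0],cv2.COLOR_RGB2HSV).astype(int);ht=cv2.cvtColor(T[0],cv2.COLOR_RGB2HSV).astype(int)
print(hs[163,316],ht[240,378],hs[341,297],ht[225,127],hs[184,259],ht[184,285],ht[200,222],ht[225,210])
W=lambda h:(h[...,1]<50)&(h[...,2]>180)
sep=[blob(W(hs),(290,150,345,172)),blob(W(ht),(360,212,398,268))]
red=lambda h:((h[...,0]<6)|(h[...,0]>174))&(h[...,1]>190)&(h[...,2]>120)
rp=[blob(red(hs),(270,280,330,380)),blob(red(ht),(115,205,175,240))]
blk=lambda h:h[...,2]<50
kn=[blob(blk(hs),(248,174,272,193)),blob(blk(ht),(275,175,295,195))]
for n,x in zip(("sep","red","knob"),(sep,rp,kn)):
    for q in x: print(n,None if q is None else (q[0].round(1),q[1],q[2]))
    if all(q is not None for q in x): print(tri(S,x[0][0],T,x[1][0]))
E
```

```text
[ 24  21 246] [ 30  12 245] [  1 244 224] [  1 178 229] [150  20  39] [ 0  5 47] [ 22  62 189] [ 13 125 106]
sep (array([315.6, 162. ]), np.int32(390), ((315.68011474609375, 162.0689239501953), (37.26826477050781, 10.526717185974121), 4.236394882202148))
sep (array([378. , 239.1]), np.int32(876), ((378.0, 239.0), (42.0, 20.0), 90.0))
(array([ 462.89530129, -360.32065736,   20.33976367]), np.float64(2.83674456315868))
red (array([297.2, 339.8]), np.int32(128), ((297.5, 340.0), (18.0, 7.0), 90.0))
red None
knob (array([258.6, 183.4]), np.int32(54), ((258.5, 183.5), (9.0, 5.0), 90.0))
knob (array([284.8, 183. ]), np.int32(4), ((285.0000305175781, 183.00001525878906), (1.4142134189605713, 1.4142134189605713), 45.0))
(array([612.23734268, -86.91100801,  96.8390025 ]), np.float64(2.1745576772405744))
```

View pics/s1.png

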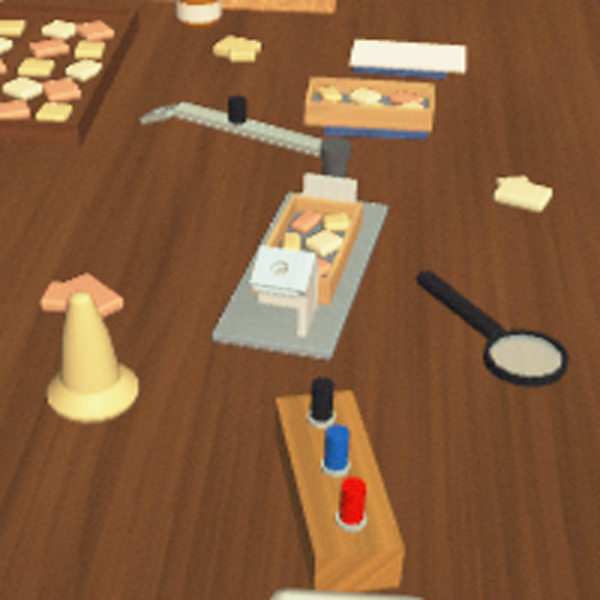

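View pics/t1.png

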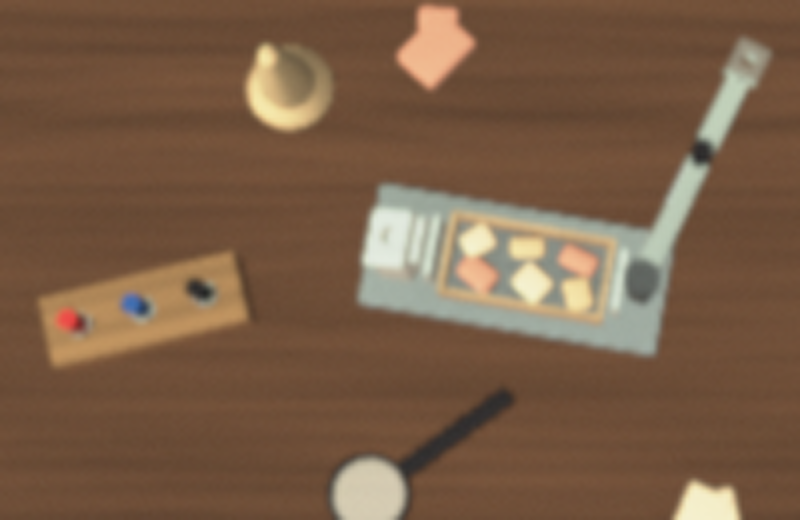

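The crops show the ears at top-crop pixel (388,236), the pivot at (641,280), the knob at (702,152), the red grip at (68,320), and the fixed tray rim from (455,212) to (603,322). The bar is open and the pins stand upright. Next come sub-pixel outlines in both views.

```bash
cat > m.py <<'E'
from h import *
U=6
def up(v,box):
    x0,y0,x1,y1=box
    c=cv2.resize(v[0][y0:y1,x0:x1],None,fx=U,fy=U,interpolation=cv2.INTER_CUBIC)
    return c,cv2.cvtColor(c,cv2.COLOR_RGB2HSV).astype(int)
def big(m,box,close=0):
    m=m.astype(np.uint8)
    if close: m=cv2.morphologyEx(m,cv2.MORPH_CLOSE,np.ones((close,close)))
    m=cv2.morphologyEx(m,cv2.MORPH_OPEN,np.ones((5,5)))
    cs,_=cv2.findContours(m,cv2.RETR_EXTERNAL,cv2.CHAIN_APPROX_NONE)
    c=max(cs,key=cv2.contourArea); return c
def back(p,box): return (np.asarray(p,float)+.5)/U-.5+np.array(box[:2])
def quad(c):
    h=cv2.convexHull(c); 
    for e in np.arange(.01,.15,.005):
        q=cv2.approxPolyDP(h,e*cv2.arcLength(h,True),True)
        if len(q)<=4: break
    return q[:,0]
def cen(c): m=cv2.moments(c); return m['m10']/m['m00'],m['m01']/m['m00']
E
python3 - <<'E'
from m import *
S,T=grab("side"),grab("top")
white=lambda h:(h[...,1]<70)&(h[...,2]>150)
wood=lambda h:(h[...,2]>135)&(h[...,0]<40)
red=lambda h:((h[...,0]<7)|(h[...,0]>172))&(h[...,1]>150)&(h[...,2]>110)
blk=lambda h:h[...,2]<60
gray=lambda h:(h[...,1]<75)
def do(n,v,box,f,z=None,close=0):
    c,h=up(v,box); k=big(f(h),box,close); q=back(quad(k),box); r=cv2.minAreaRect(k); b=back(cv2.boxPoints(r),box)
    cv2.drawContours(c,[k],-1,(0,255,0),1); 
    print(n,"cen",back(cen(k),box).round(2),"quad",q.round(1).tolist())
    if z is not None:
        P=np.array([plane(v,p,z) for p in b]); L=[np.linalg.norm(P[i]-P[(i+1)%4]) for i in range(2)]
        i=int(np.argmax(L)); d=P[(i+1)%4]-P[i]
        print("   ctr",P.mean(0).round(1),"size",np.round(L,1),"long-axis deg",round(np.degrees(np.arctan2(d[1],d[0]))%180,1))
    return c
im=[do("sepT",T,(360,210,400,268),white,25),do("trayT",T,(312,198,348,252),wood,48,31),do("ctrayT",T,(216,192,268,228),wood,38,31),
 do("plateT",T,(192,182,284,240),gray,10,9),do("blockT",T,(112,200,180,245),lambda h:(h[...,2]>105)&(h[...,0]>8)|(h[...,1]<80)|red(h),44,21),do("redT",T,(118,214,140,236),red),do("knobT",T,(278,174,294,192),blk)]
im2=[do("sepS",S,(290,148,345,176),white),do("trayS",S,(275,164,332,188),wood,None,31),do("redS",S,(285,325,310,356),red),do("knobS",S,(250,174,268,193),blk)]
H=max(i.shape[0] for i in im+im2)
def row(l):
    l=[cv2.copyMakeBorder(i,0,max(x.shape[0] for x in l)-i.shape[0],0,4,0) for i in l]; return np.hstack(l)
R=[row(im[:3]),row(im[3:5]),row(im[5:]+im2)]
w=max(r.shape[1] for r in R); M=np.vstack([cv2.copyMakeBorder(r,0,4,0,w-r.shape[1],0) for r in R])
s=min(800/M.shape[1],600/M.shape[0]); cv2.imwrite("pics/m.png",cv2.resize(M,None,fx=s,fy=s,interpolation=cv2.INTER_AREA)[:,:,::-1])
E
```

```text
sepT cen [378.05 239.1 ] quad [[368.4, 217.2], [389.4, 219.2], [387.9, 260.9], [366.8, 258.8]]
   ctr [ 461.7 -358.9   25. ] size [126.4  65.9] long-axis deg 177.7
trayT cen [329.3  225.27] quad [[319.8, 203.1], [340.8, 204.2], [339.4, 247.2], [317.6, 245.8]]
   ctr [ 499.2 -215.9   48. ] size [126.7  68.4] long-axis deg 178.2
ctrayT cen [238.88 211.41] quad [[215.6, 191.6], [267.4, 201.1], [260.9, 227.4], [215.6, 223.8]]
   ctr [544.9  34.4  38. ] size [103.5 149.2] long-axis deg 90.2
plateT cen [240.53 211.02] quad [[283.4, 181.6], [272.9, 233.8], [198.6, 219.6], [205.1, 190.2]]
   ctr [572.1  35.6  10. ] size [159.2 238.4] long-axis deg 80.3
blockT cen [145.25 222.07] quad [[179.4, 199.6], [179.4, 244.4], [111.6, 244.4], [111.6, 199.6]]
   ctr [508.  305.6  44. ] size [192.4 127.9] long-axis deg 90.1
redT cen [126.8  224.55] quad [[124.4, 223.1], [127.9, 222.4], [129.8, 225.9], [125.2, 226.4]]
knobT cen [284.92 182.73] quad [[283.9, 181.1], [285.9, 181.2], [285.9, 184.4], [283.8, 183.9]]
sepS cen [315.63 162.13] quad [[297.6, 156.9], [333.9, 158.1], [334.4, 167.9], [298.1, 166.4]]
trayS cen [305.3  176.02] quad [[331.4, 163.6], [324.8, 187.4], [280.4, 187.4], [282.6, 170.1]]
redS cen [297.13 339.9 ] quad [[296.8, 330.6], [301.4, 337.4], [295.8, 349.2]]
knobS cen [258.58 183.38] quad [[259.6, 178.4], [261.2, 187.6], [257.8, 188.4], [255.8, 179.8]]
```

View pics/m.png

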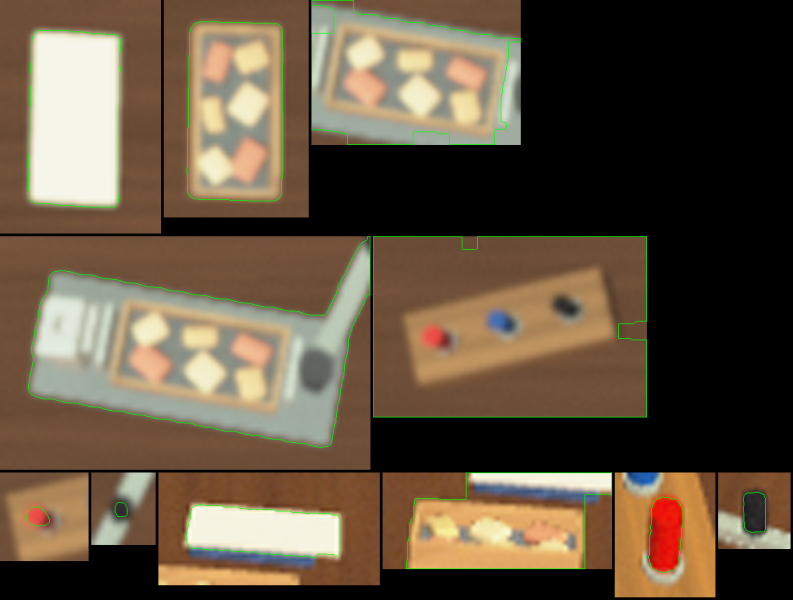

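Separator and tray outlines are good: the separator is at (462,-359), long axis ~178°. The tray is at (499,-216), ~178°. The fixed tray and pin-block masks leaked into the background, so I'll tighten those and check the heights.

```bash
python3 - <<'E'
from m import *
S,T=grab("side"),grab("top")
def rect(n,v,box,f,z,close=0):
    c,h=up(v,box); k=big(f(h),box,close); r=cv2.minAreaRect(k); b=back(cv2.boxPoints(r),box)
    P=np.array([plane(v,p,z) for p in b]); L=[np.linalg.norm(P[i]-P[(i+1)%4]) for i in range(2)]
    i=int(np.argmax(L)); d=P[(i+1)%4]-P[i]
    print(n,"ctr",P.mean(0).round(1),"size",np.round(L,1),"long deg",round(np.degrees(np.arctan2(d[1],d[0]))%180,1),"q",back(quad(k),box).round(1).tolist())
c,h=up(T,(112,200,180,245)); print("block/table HSV",h[150,120],h[20,20]); 
wd=lambda h:(h[...,1]>85)&(h[...,2]>140)
rect("ctray",T,(216,194,268,228),wd,38)
rect("tray",T,(312,198,348,252),lambda h:h[...,2]>150,48,31)
rect("trayS",S,(275,172,332,188),lambda h:(h[...,2]>150)&(h[...,1]>60),48)
rect("ctrayS",S,(262,210,312,268),lambda h:(h[...,1]>110)&(h[...,2]>150),38)
rect("block",T,(112,200,180,245),lambda h:(h[...,2]>130),44,25)
rect("sep",T,(360,210,400,268),lambda h:(h[...,1]<60)&(h[...,2]>170),25)
# two-view heights
for n,a,b in(("red",(297.13,339.9),(126.8,224.55)),("knob",(258.58,183.38),(284.92,182.73)),):
    print(n,[x.round(1) for x in tri(S,a,T,b)])
# ears: bright plate patch
rect("earsT",T,(195,192,216,220),lambda h:(h[...,2]>205),77)
rect("earsS",S,(255,230,300,262),lambda h:(h[...,2]>205)&(h[...,1]<60),77)
for n,P in(("sepc",(462,-359,25)),("trayc",(499,-216,48))):
    print(n,"in side",proj(S,P))
E
```

```text
block/table HSV [ 15  64 148] [ 13 124 107]
ctray ctr [525.1  37.5  38. ] size [ 31.7 115.8] long deg 79.1 q [[219.9, 215.8], [229.6, 208.6], [259.4, 224.2]]
tray ctr [ 499.2 -216.1   48. ] size [124.9  66.2] long deg 178.4 q [[319.9, 203.4], [340.6, 204.8], [339.6, 246.8], [318.1, 245.6]]
trayS ctr [ 502.6 -202.1   48. ] size [128.6  88.1] long deg 6.1 q [[324.6, 173.8], [323.9, 187.4], [280.6, 187.4], [282.4, 171.6]]
ctrayS ctr [540.8  45.7  38. ] size [153.7  72.9] long deg 83.7 q [[277.1, 217.8], [300.2, 222.2], [288.9, 261.1], [268.9, 237.2]]
block ctr [507.5 307.   44. ] size [144.2  55.8] long deg 104.4 q [[167.8, 207.8], [170.8, 225.4], [122.2, 235.8], [119.4, 218.9]]
sep ctr [ 461.7 -359.    25. ] size [125.4  64.4] long deg 178.0 q [[369.2, 217.2], [389.1, 219.2], [387.8, 260.6], [367.1, 258.9]]
red [array([497.6, 352.1,  66.9]), np.float64(0.5)]
knob [array([612.7, -87.4,  96.6]), np.float64(1.5)]
earsT ctr [554.4 130.2  77. ] size [43.3 27. ] long deg 170.3 q [[211.6, 197.4], [209.9, 210.9], [201.4, 210.8], [203.6, 197.4]]
earsS ctr [555.4 140.8  77. ] size [73.4 44.7] long deg 91.1 q [[266.9, 237.8], [284.2, 240.9], [282.1, 261.4], [266.1, 259.9]]
sepc in side [316.41277638 161.00856527]
trayc in side [304.02842048 176.82973504]
```

```bash
python3 - <<'E'
from m import *
S,T=grab("side"),grab("top")
def show(n,k,box,z,v=T):
    r=cv2.minAreaRect(k); b=back(cv2.boxPoints(r),box)
    P=np.array([plane(v,p,z) for p in b]); L=[np.linalg.norm(P[i]-P[(i+1)%4]) for i in range(2)]
    i=int(np.argmax(L)); d=P[(i+1)%4]-P[i]; print(n,P.mean(0).round(1),np.round(L,1),round(np.degrees(np.arctan2(d[1],d[0]))%180,2))
box=(216,194,268,228);c,h=up(T,box)
for s in(40,50,60,70):
    k=big((h[...,0]<32)&(h[...,1]>s)&(h[...,2]>120),box,9); show(f"ctray s{s}",k,box,38)
cv2.drawContours(c,[k],-1,(0,255,0),1)
box2=(192,182,284,240);c2,h2=up(T,box2)
m=(h2[...,1]<75); m[:int(20*U),int(66*U):]=0
k=big(m,box2,9); show("plate",k,box2,10); cv2.drawContours(c2,[k],-1,(0,255,0),1)
# ear hole & post in top: dark spots
e=c2[int(8*U):int(30*U),int(8*U):int(24*U)]
box3=(262,206,278,226);c3,h3=up(T,box3); k=big(h3[...,2]<95,box3); print("post",plane(T,back(cen(k),box3),74).round(1),cv2.contourArea(k)/36)
c=cv2.resize(c,None,fx=1.5,fy=1.5);c2=cv2.resize(c2,(int(c2.shape[1]*.8),int(c2.shape[0]*.8)))
M=np.zeros((600,800,3),np.uint8);M[:c.shape[0],:c.shape[1]]=c;M[310:310+c2.shape[0],:c2.shape[1]]=c2[:290]
e=cv2.resize(e,None,fx=2,fy=2);M[310:310+e.shape[0],460:460+e.shape[1]]=e
sd,_=up(S,(255,225,305,272)); sd=sd; M[0:sd.shape[0],480:480+sd.shape[1]]=sd[:, :320]
cv2.imwrite("pics/c.png",M[:,:,::-1])
for y in(-67.5,0,67.5): pass
E
```

```text
ctray s40 [539.7  36.5  38. ] [ 66.  125.8] 79.93
ctray s50 [539.7  36.3  38. ] [ 64.8 123.9] 79.92
ctray s60 [539.6  36.2  38. ] [ 63.5 122.6] 79.98
ctray s70 [539.5  36.   38. ] [ 62.1 120.8] 80.0
plate [543.1  43.9  10. ] [ 98.7 229.7] 80.08
post [515.6 -45.1  74. ] 5.569444444444445
```

View pics/c.png

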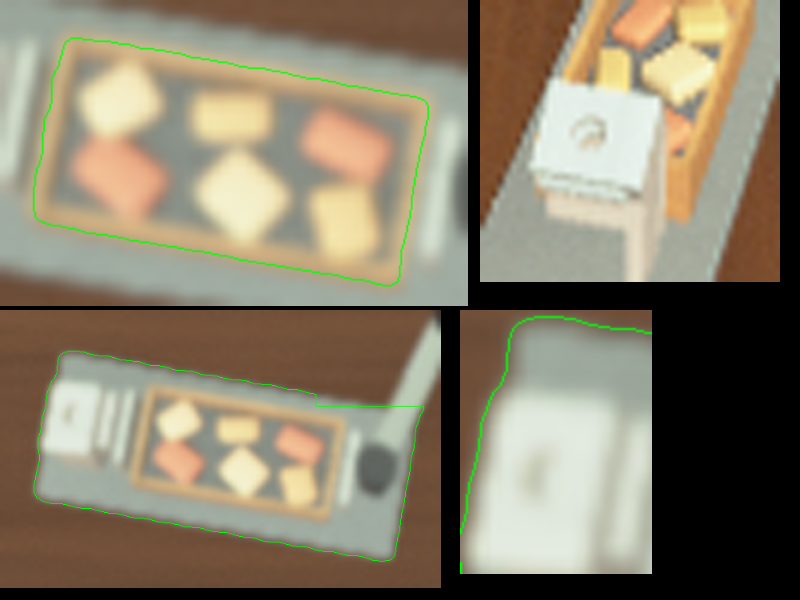

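Carrier pose: stack at (539.6, 36.3), y axis at 80.0°. The plate (543,44 against an expected 541,44) and the knob (97 mm from the pivot against 95) agree, and q is about 1.84. Starting to move.

```bash
cat > go.py <<'E'
import sys,numpy as np
from rig import ctrl
from scipy.spatial.transform import Rotation as R
# targets x,y,z,yaw world -> dp, turn from the present measured pose
def base():
    s=ctrl.get_state(); return s,np.array(s["tcp_pos"]),s["ee_rot"][2]
def num(t):
    s,p,y=base(); r=R.from_euler("xyz",[180,0,y],degrees=True).as_matrix()
    d=r.T@(np.array(t[:3])-p)/300; w=((t[3]-y+180)%360-180)
    return d.round(3).tolist(),round(-np.radians(w)/2,3),"rows",int(np.ceil(max(np.linalg.norm(d)*300/41.7,abs(w)/7.16)))
def car(x,y,o=(539.6,36.3),a=-10.0):
    c,s=np.cos(np.radians(a)),np.sin(np.radians(a)); return o[0]+c*x-s*y,o[1]+s*x+c*y
if __name__=="__main__":
    s,p,y=base(); print("t",round(s["t"],2),"tcp",p.round(1),"rot",s["ee_rot"].round(2),"F",s["force"].round(1),"gap",round(s["finger_gap"]*85.4,1),"g",round(s["grasp_force"],1),"q7",s["q"][6].round(0))
    for a in sys.argv[1:]: print(a,num([float(v) for v in a.split(",")]))
E
python3 go.py 462,-359.3,110,-2 462,-359.3,7,-2
```

```text
t 0.5 tcp [ 236.8 -605.3  231.3] rot [180.     0.    21.37] F [ 1.1 -0.2 -0.2] gap 85.3 g 0.0 q7 -3.0
462,-359.3,110,-2 ([0.998, -0.49, 0.404], np.float64(0.204), 'rows', 9)
462,-359.3,7,-2 ([0.998, -0.49, 0.748], np.float64(0.204), 'rows', 10)
```

Request:
{"op": "play_rows", "data": {"motion": [{"dp":[0.998,-0.49,0.404],"turn":0.204,"claw":85},{"dp":[0.998,-0.49,0.404],"turn":0.204,"claw":85},{"dp":[0.998,-0.49,0.404],"turn":0.204,"claw":85},{"dp":[0.998,-0.49,0.404],"turn":0.204,"claw":85},{"dp":[0.998,-0.49,0.404],"turn":0.204,"claw":85},{"dp":[0.998,-0.49,0.404],"turn":0.204,"claw":85},{"dp":[0.998,-0.49,0.404],"turn":0.204,"claw":85},{"dp":[0.998,-0.49,0.404],"turn":0.204,"claw":85}]}}

```text
t: 1.17
tcp_pos: [448.6, -373.8, 117.7]
ee_rot: [180.0, -0.0, -2.0]
force: [0.7, 0.3, 0.2]
finger_gap: 0.995
grasp_force: 0.0
```

```bash
python3 go.py 462,-359.3,110,-2 462,-359.3,7,-2
```

```text
t 1.17 tcp [ 448.6 -373.8  117.7] rot [ 1.7996e+02 -4.0000e-02 -2.0200e+00] F [0.7 0.3 0.2] gap 84.9 g 0.0 q7 -57.0
462,-359.3,110,-2 ([0.043, -0.05, 0.026], np.float64(-0.0), 'rows', 1)
462,-359.3,7,-2 ([0.043, -0.05, 0.369], np.float64(-0.0), 'rows', 3)
```

Request:
{"op": "play_rows", "data": {"motion": [{"dp":[0.043,-0.05,0.026],"turn":0,"claw":85},{"dp":[0.043,-0.05,0.2],"turn":0,"claw":85},{"dp":[0.043,-0.05,0.3],"turn":0,"claw":85},{"dp":[0.043,-0.05,0.36],"turn":0,"claw":85},{"dp":[0.043,-0.05,0.382],"turn":0,"claw":85},{"dp":[0.043,-0.05,0.382],"turn":0,"claw":50},{"dp":[0.043,-0.05,0.382],"turn":0,"claw":50},{"dp":[0.043,-0.05,0.382],"turn":0,"claw":50}], "squeeze": 25}}

```text
t: 1.83
tcp_pos: [462.4, -362.0, 5.6]
ee_rot: [179.9, -0.2, -2.0]
force: [0.9, -1.3, -0.3]
finger_gap: 0.691
grasp_force: 26.9
```

Request:
{"op": "play_rows", "data": {"motion": [{"dp":[0,0,0],"turn":0,"claw":50},{"dp":[0,0,0],"turn":0,"claw":50},{"dp":[0,0,-0.03],"turn":0,"claw":50}]}}

```text
t: 2.08
tcp_pos: [460.3, -360.5, 12.2]
ee_rot: [-180.0, 0.1, -2.0]
force: [-0.0, 0.6, -0.9]
finger_gap: 0.689
grasp_force: 27.2
```

```bash
python3 go.py; python3 - <<'E'
from h import *
S,T=grab("side"),grab("top")
a=cv2.resize(S[0][100:200,260:370],None,fx=4,fy=4,interpolation=cv2.INTER_CUBIC)
b=cv2.resize(T[0][190:290,330:425],None,fx=4,fy=4,interpolation=cv2.INTER_CUBIC)
cv2.imwrite("pics/g1.png",np.hstack([a,b[:400]])[:,:800,::-1])
E
```

```text
t 2.08 tcp [ 460.3 -360.5   12.2] rot [-1.7997e+02  6.0000e-02 -2.0300e+00] F [-0.   0.6 -0.9] gap 58.8 g 27.2 q7 -61.0
```

View pics/g1.png

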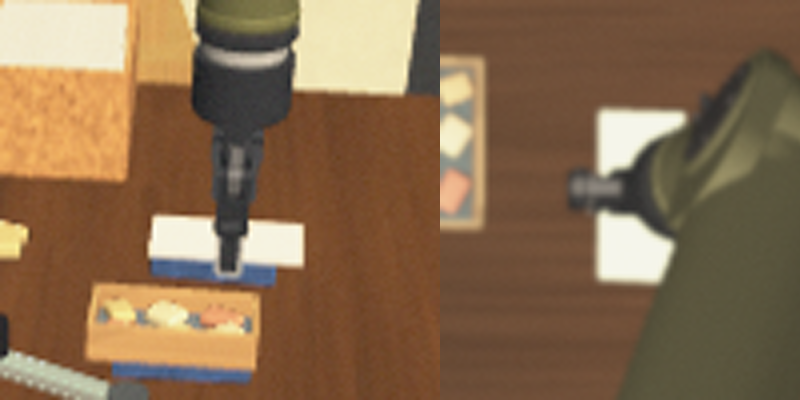

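Picture: the fingers hold the sheet's long edges at mid-length (side crop (228,240)), opening 58.8 mm. Lift and carry.

```bash
python3 go.py 462,-359,150,-2 500,-160,150,40
```

```text
t 2.18 tcp [ 462.1 -361.6   14.4] rot [ 1.7988e+02 -1.5000e-01 -2.0200e+00] F [ 0.5 -0.6 -0.7] gap 58.9 g 27.2 q7 -61.0
462,-359,150,-2 ([-0.001, -0.009, -0.452], np.float64(-0.0), 'rows', 4)
500,-160,150,40 ([0.103, -0.676, -0.452], np.float64(-0.367), 'rows', 6)
```

Request:
{"op": "play_rows", "data": {"motion": [{"dp":[0,0,-0.12],"turn":0,"claw":50},{"dp":[0,0,-0.25],"turn":0,"claw":50},{"dp":[0.02,-0.05,-0.37],"turn":-0.04,"claw":50},{"dp":[0.04,-0.16,-0.43],"turn":-0.1,"claw":50},{"dp":[0.06,-0.29,-0.452],"turn":-0.16,"claw":50},{"dp":[0.08,-0.42,-0.452],"turn":-0.22,"claw":50},{"dp":[0.09,-0.55,-0.452],"turn":-0.28,"claw":50},{"dp":[0.103,-0.676,-0.452],"turn":-0.34,"claw":50}]}}

```text
t: 2.85
tcp_pos: [499.1, -157.2, 148.8]
ee_rot: [179.9, -0.0, 37.3]
force: [0.7, -0.4, -0.2]
finger_gap: 0.694
grasp_force: 27.6
```

```bash
python3 go.py 539.6,36.3,150,80 
```

```text
t 2.85 tcp [ 499.1 -157.2  148.8] rot [ 1.7991e+02 -3.0000e-02  3.7290e+01] F [ 0.7 -0.4 -0.2] gap 59.3 g 27.6 q7 -41.0
539.6,36.3,150,80 ([0.498, -0.431, -0.004], np.float64(-0.373), 'rows', 6)
```

Request:
{"op": "play_rows", "data": {"motion": [{"dp":[0.08,-0.07,0],"turn":-0.06,"claw":50},{"dp":[0.17,-0.15,0],"turn":-0.12,"claw":50},{"dp":[0.26,-0.23,0],"turn":-0.18,"claw":50},{"dp":[0.35,-0.3,0],"turn":-0.24,"claw":50},{"dp":[0.43,-0.37,0],"turn":-0.3,"claw":50},{"dp":[0.48,-0.41,0],"turn":-0.35,"claw":50},{"dp":[0.498,-0.431,0],"turn":-0.373,"claw":50},{"dp":[0.498,-0.431,0.13],"turn":-0.373,"claw":50}]}}

```text
t: 3.52
tcp_pos: [546.8, 38.4, 115.9]
ee_rot: [179.1, -0.2, 80.1]
force: [2.9, -0.6, 0.1]
finger_gap: 0.693
grasp_force: 27.6
```

```bash
python3 go.py 539.6,36.3,75,80 539.6,36.3,25,80; python3 - <<'E'
from m import *
from go import car
S,T=grab("side"),grab("top")
np.save("T.npy",T[0])
# sheet corners in top view: white pixels
for v,n,box in((T,"T",(200,170,285,245)),(S,"S",(225,140,335,250))):
    c,h=up(v,box); k=big((h[...,1]<60)&(h[...,2]>190),box); print(n,cv2.contourArea(k)/36,back(quad(k),box).round(1).tolist())
p=ctrl.get_state()["tcp_pos"]
for z in(p[2]+15,p[2]+20): print([proj(v,(*car(x,y,p[:2]),z)).round(1).tolist() for v in(T,S) for x,y in((-30,-60),(30,-60),(30,60),(-30,60))])
cv2.imwrite("pics/g2.png",np.hstack([cv2.resize(S[0][120:270,220:340],None,fx=3.3,fy=3.3,interpolation=2),cv2.resize(T[0][150:300,190:310],None,fx=3.3,fy=3.3,interpolation=2)])[:,:,::-1])
E
```

```text
t 3.52 tcp [546.8  38.4 115.9] rot [179.15  -0.21  80.08] F [ 2.9 -0.6  0.1] gap 59.1 g 27.6 q7 -24.0
539.6,36.3,75,80 ([-0.011, -0.022, 0.136], np.float64(0.001), 'rows', 1)
539.6,36.3,25,80 ([-0.011, -0.022, 0.303], np.float64(0.001), 'rows', 3)
T 178.23611111111111 [[205.1, 196.1], [214.4, 203.1], [209.6, 212.9], [200.6, 209.8]]
S 891.2638888888889 [[265.6, 190.2], [292.6, 187.2], [297.9, 219.9], [261.6, 213.9]]
[[260.5, 223.0], [264.3, 201.3], [220.7, 193.6], [216.6, 215.2], [304.3, 192.5], [279.5, 188.8], [265.6, 217.5], [293.1, 222.1]]
[[260.5, 222.8], [264.4, 201.0], [220.6, 193.3], [216.4, 215.0], [304.4, 190.7], [279.6, 187.0], [265.6, 215.6], [293.2, 220.2]]
```

Request:
{"op": "play_rows", "data": {"motion": [{"dp":[0,0,0.08],"turn":0,"claw":50},{"dp":[0,0,0.12],"turn":0,"claw":50},{"dp":[0,0,0.12],"turn":0,"claw":50},{"dp":[0,0,0.12],"turn":0,"claw":50}]}}

```text
t: 3.95
tcp_pos: [540.3, 33.6, 73.1]
ee_rot: [-179.9, 0.0, 79.6]
force: [0.7, 0.3, -0.3]
finger_gap: 0.696
grasp_force: 27.7
```

```bash
python3 go.py 539.6,36.3,75,80 539.6,36.3,25,80; python3 - <<'E'
from m import *
S,T=grab("side"),grab("top")
cv2.imwrite("pics/g2.png",np.hstack([cv2.resize(S[0][120:270,220:340],None,fx=3.3,fy=3.3,interpolation=2),cv2.resize(T[0][150:300,190:310],None,fx=3.3,fy=3.3,interpolation=2)])[:,:,::-1])
E
python3 go.py
```

```text
t 3.95 tcp [540.3  33.6  73.1] rot [-1.7994e+02  2.0000e-02  7.9650e+01] F [ 0.7  0.3 -0.3] gap 59.4 g 27.7 q7 -25.0
539.6,36.3,75,80 ([0.009, -0.004, -0.006], np.float64(-0.003), 'rows', 1)
539.6,36.3,25,80 ([0.009, -0.004, 0.16], np.float64(-0.003), 'rows', 2)
t 4.05 tcp [541.5  33.9  74.2] rot [ 1.799e+02 -1.000e-02  7.966e+01] F [ 0.2 -0.2 -1.3] gap 59.2 g 27.7 q7 -25.0
```

View pics/g2.png

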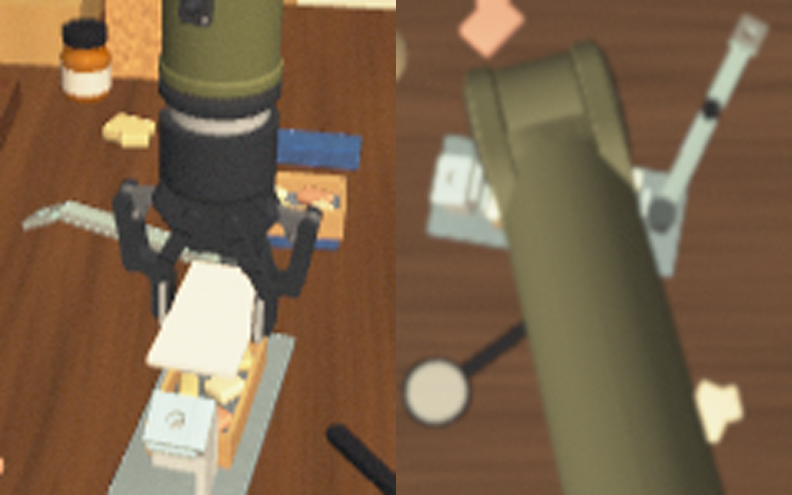

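The picture shows the sheet held level over the carrier: near edge at side pixels (264.5,228.5) to (292.7,232.7), far-left corner at about (277.6,199.4).

```bash
python3 - <<'E'
from m import *
S=grab("side"); p=ctrl.get_state()["tcp_pos"];print(p)
u=np.array([.1736,.9848]);w=np.array([.9848,-.1736])
for z in(80,86,92,98):
    print(z,[((q:=plane(S,c,z)[:2]-p[:2])@w.T).round(1).tolist().__str__()+","+str((q@u).round(1)) for c in((264.5,227.5),(292.7,231.7),(277.6,199.4))])
E
```

```text
[541.5986765   33.9044184   74.29554529]
80 ['32.9,43.7', '-31.0,41.6', '33.2,-73.6']
86 ['30.7,51.1', '-32.5,49.1', '31.0,-64.9']
92 ['28.5,58.6', '-34.0,56.6', '28.8,-56.1']
98 ['26.3,66.1', '-35.4,64.1', '26.6,-47.3']
```

```bash
python3 go.py 539.6,36,50,80
```

```text
t 4.1 tcp [541.6  33.9  74.3] rot [ 1.7988e+02 -1.0000e-02  7.9660e+01] F [ 0.6 -0.3 -1. ] gap 59.2 g 27.7 q7 -25.0
539.6,36,50,80 ([0.006, -0.008, 0.081], np.float64(-0.003), 'rows', 1)
```

Request:
{"op": "play_rows", "data": {"motion": [{"dp":[0.006,-0.008,0.04],"turn":-0.003,"claw":50},{"dp":[0.006,-0.008,0.081],"turn":-0.003,"claw":50},{"dp":[0.006,-0.008,0.081],"turn":-0.003,"claw":50},{"dp":[0.006,-0.008,0.081],"turn":-0.003,"claw":50}]}}

```text
t: 4.43
tcp_pos: [537.4, 36.2, 47.3]
ee_rot: [-179.8, 0.0, 80.0]
force: [-0.3, -0.5, 1.1]
finger_gap: 0.692
grasp_force: 27.7
```

```bash
python3 go.py 539.6,36,25,80
```

```text
t 4.43 tcp [537.4  36.2  47.3] rot [-1.7984e+02  2.0000e-02  8.0050e+01] F [-0.3 -0.5  1.1] gap 59.1 g 27.7 q7 -26.0
539.6,36,25,80 ([0.001, 0.007, 0.074], np.float64(0.0), 'rows', 1)
```

Request:
{"op": "play_rows", "data": {"motion": [{"dp":[0.001,0.002,0.04],"turn":0,"claw":50},{"dp":[0.001,0.002,0.07],"turn":0,"claw":50},{"dp":[0.001,0.002,0.08],"turn":0,"claw":50},{"dp":[0.001,0.002,0.08],"turn":0,"claw":50},{"dp":[0.001,0.002,0.08],"turn":0,"claw":50},{"dp":[0.001,0.002,0.08],"turn":0,"claw":50}]}}

```text
t: 4.93
tcp_pos: [542.1, 37.0, 27.3]
ee_rot: [179.7, -0.0, 80.0]
force: [-1.6, -0.4, 17.6]
finger_gap: 0.692
grasp_force: 44.4
```

```bash
python3 go.py 539.6,36,25,80
```

```text
t 4.93 tcp [542.1  37.   27.3] rot [ 1.797e+02 -4.000e-02  8.004e+01] F [-1.6 -0.4 17.6] gap 59.1 g 44.4 q7 -27.0
539.6,36,25,80 ([-0.005, -0.008, 0.008], np.float64(0.0), 'rows', 1)
```

Request:
{"op": "play_rows", "data": {"motion": [{"dp":[-0.002,-0.004,-0.012],"turn":0,"claw":50},{"dp":[-0.002,-0.004,-0.012],"turn":0,"claw":50},{"dp":[-0.002,-0.004,-0.012],"turn":0,"claw":50},{"dp":[-0.002,-0.004,-0.012],"turn":0,"claw":50}]}}

```text
t: 5.27
tcp_pos: [542.0, 36.4, 28.7]
ee_rot: [179.5, -0.2, 80.0]
force: [9.7, 0.2, -3.6]
finger_gap: 0.688
grasp_force: 41.0
```

```bash
python3 go.py 539.6,36,27,80;python3 -c "
from h import *
for i in range(5):
    grab('side'); print(ctrl.get_state()['tcp_pos'].round(1))"
```

```text
t 5.27 tcp [542.   36.4  28.7] rot [ 1.7954e+02 -1.6000e-01  8.0030e+01] F [ 9.7  0.2 -3.6] gap 58.8 g 41.0 q7 -27.0
539.6,36,27,80 ([-0.003, -0.008, 0.006], np.float64(0.0), 'rows', 1)
[542.   36.4  28.7]
[542.   36.4  28.7]
[542.   36.4  28.7]
[542.   36.4  28.7]
[542.   36.4  28.7]
```

The fingers are self-centring on the fixed tray's sides, so the carrier lies about 2 mm further out in x than measured. Release here.

Request:
{"op": "play_rows", "data": {"motion": [{"dp":[0,0,0],"turn":0,"claw":85},{"dp":[0,0,0],"turn":0,"claw":85},{"dp":[0,0,0],"turn":0,"claw":85},{"dp":[0,0,0],"turn":0,"claw":85}]}}

```text
t: 5.85
tcp_pos: [537.4, 36.0, 27.7]
ee_rot: [-179.9, 0.0, 80.0]
force: [0.6, 0.6, 0.3]
finger_gap: 0.993
grasp_force: 0.0
```

```bash
python3 go.py 539.6,36,27,80
```

```text
t 5.85 tcp [537.4  36.   27.7] rot [-1.7993e+02  2.0000e-02  8.0040e+01] F [0.6 0.6 0.3] gap 84.8 g 0.0 q7 -27.0
539.6,36,27,80 ([0.001, 0.007, 0.002], np.float64(0.0), 'rows', 1)
```

Request:
{"op": "play_rows", "data": {"motion": [{"dp":[0,0,-0.12],"turn":0,"claw":85},{"dp":[0,0,-0.25],"turn":0,"claw":85},{"dp":[0,0,-0.37],"turn":0,"claw":85},{"dp":[-0.1,0.05,-0.4],"turn":0,"claw":85},{"dp":[-0.23,0.07,-0.4],"turn":0.06,"claw":85},{"dp":[-0.36,0.09,-0.4],"turn":0.12,"claw":85},{"dp":[-0.49,0.11,-0.4],"turn":0.18,"claw":85},{"dp":[-0.62,0.12,-0.4],"turn":0.24,"claw":85}]}}

```text
t: 6.52
tcp_pos: [541.0, -155.2, 148.3]
ee_rot: [180.0, 0.0, 52.2]
force: [0.7, 0.1, 0.6]
finger_gap: 0.996
grasp_force: 0.0
```

```bash
python3 go.py 500,-216.3,120,-1.6 500,-216.3,20,-1.6; cat > chk.py <<'E'
from m import *
import sys
T=grab("top"); box=(216,192,268,230);c,h=up(T,box)
for s,v in((50,185),(60,175),(70,165)):
    k=big((h[...,1]<s)&(h[...,2]>v),box); m=np.zeros(h.shape[:2],np.uint8);cv2.drawContours(m,[k],-1,1,-1)
    m=cv2.morphologyEx(m,cv2.MORPH_OPEN,np.ones((61,61)));k=big(m,box)
    r=cv2.minAreaRect(k);P=np.array([plane(T,p,float(sys.argv[1])) for p in back(cv2.boxPoints(r),box)])
    L=[np.linalg.norm(P[i]-P[(i+1)%4]) for i in range(2)];d=P[(int(np.argmax(L))+1)%4]-P[int(np.argmax(L))]
    print(P.mean(0).round(1),np.round(L,1),np.degrees(np.arctan2(d[1],d[0]))%180)
E
python3 chk.py 43
```

```text
t 6.52 tcp [ 541.  -155.2  148.3] rot [1.7997e+02 1.0000e-02 5.2210e+01] F [0.7 0.1 0.6] gap 85.1 g 0.0 q7 -29.0
500,-216.3,120,-1.6 ([-0.245, 0.017, 0.094], np.float64(0.47), 'rows', 8)
500,-216.3,20,-1.6 ([-0.245, 0.017, 0.428], np.float64(0.47), 'rows', 8)
[539.2  31.9  43. ] [ 67.3 136.8] 79.97966102305833
[539.9  37.9  43. ] [ 69.9 151.2] 80.56529117886411
[535.4  34.   43. ] [ 82. 162.] 80.56499798755634
```

```bash
sed -i 's/((50,185),(60,175),(70,165))/((30,235),(35,225),(40,215),(50,205))/' chk.py; python3 chk.py 43
```

```text
[540.   36.9  43. ] [ 59.2 118.5] 79.71500887071637
[540.   36.9  43. ] [ 61.  120.1] 79.95295071334326
[539.9  36.9  43. ] [ 62.8 121.5] 80.27265843834584
[539.9  36.6  43. ] [ 64.1 123.9] 80.11058489753349
```

Request:
{"op": "play_rows", "data": {"motion": [{"dp":[-0.245,0.017,0.094],"turn":0.06,"claw":85},{"dp":[-0.245,0.017,0.094],"turn":0.12,"claw":85},{"dp":[-0.245,0.017,0.094],"turn":0.18,"claw":85},{"dp":[-0.245,0.017,0.094],"turn":0.24,"claw":85},{"dp":[-0.245,0.017,0.094],"turn":0.3,"claw":85},{"dp":[-0.245,0.017,0.094],"turn":0.36,"claw":85},{"dp":[-0.245,0.017,0.094],"turn":0.42,"claw":85},{"dp":[-0.245,0.017,0.094],"turn":0.47,"claw":85}]}}

```text
t: 7.28
tcp_pos: [500.2, -214.5, 119.7]
ee_rot: [-180.0, 0.0, -1.6]
force: [0.3, 0.1, 0.7]
finger_gap: 0.993
grasp_force: 0.0
```

```bash
python3 go.py 500,-216.3,120,-1.6 500,-216.3,18,-1.6
```

```text
t 7.28 tcp [ 500.2 -214.5  119.7] rot [-1.7999e+02  4.0000e-02 -1.6200e+00] F [0.3 0.1 0.7] gap 84.8 g 0.0 q7 -74.0
500,-216.3,120,-1.6 ([-0.001, 0.006, -0.001], np.float64(-0.0), 'rows', 1)
500,-216.3,18,-1.6 ([-0.001, 0.006, 0.339], np.float64(-0.0), 'rows', 3)
```

Request:
{"op": "play_rows", "data": {"motion": [{"dp":[0,0.006,0.12],"turn":0,"claw":85},{"dp":[0,0.006,0.22],"turn":0,"claw":85},{"dp":[0,0.006,0.3],"turn":0,"claw":85},{"dp":[0,0.006,0.33],"turn":0,"claw":85},{"dp":[0,0.006,0.33],"turn":0,"claw":85},{"dp":[0,0.006,0.33],"turn":0,"claw":50},{"dp":[0,0.006,0.33],"turn":0,"claw":50},{"dp":[0,0.006,0.33],"turn":0,"claw":50}], "squeeze": 45}}

```text
t: 7.95
tcp_pos: [502.2, -217.2, 23.1]
ee_rot: [179.9, -0.2, -1.3]
force: [0.9, -1.2, -2.5]
finger_gap: 0.691
grasp_force: 50.2
```

Request:
{"op": "play_rows", "data": {"motion": [{"dp":[0,0,0],"turn":0,"claw":50},{"dp":[0,0,0],"turn":0,"claw":50},{"dp":[0,0,0],"turn":0,"claw":50}]}}

```text
t: 8.2
tcp_pos: [502.1, -217.2, 23.0]
ee_rot: [179.9, -0.2, -1.3]
force: [-0.8, -0.3, 6.2]
finger_gap: 0.692
grasp_force: 51.2
```

Request:
{"op": "play_rows", "data": {"motion": [{"dp":[0,0,-0.08],"turn":0,"claw":50},{"dp":[0,0,-0.18],"turn":0,"claw":50},{"dp":[0,0,-0.28],"turn":0,"claw":50},{"dp":[0,0,-0.37],"turn":-0.05,"claw":50},{"dp":[0,0,-0.43],"turn":-0.11,"claw":50},{"dp":[0,0,-0.43],"turn":-0.17,"claw":50},{"dp":[0,0,-0.43],"turn":-0.23,"claw":50},{"dp":[0,0,-0.43],"turn":-0.29,"claw":50}]}}

```text
t: 8.87
tcp_pos: [500.3, -216.8, 150.5]
ee_rot: [180.0, 0.0, 32.2]
force: [-0.7, -0.9, -2.2]
finger_gap: 0.691
grasp_force: 50.3
```

```bash
python3 go.py 540.8,36.5,140,80
```

```text
t 8.87 tcp [ 500.3 -216.8  150.5] rot [1.7995e+02 1.0000e-02 3.2240e+01] F [-0.7 -0.9 -2.2] gap 59.0 g 50.3 q7 -40.0
540.8,36.5,140,80 ([0.565, -0.642, 0.035], np.float64(-0.417), 'rows', 7)
```

Request:
{"op": "play_rows", "data": {"motion": [{"dp":[0.06,-0.07,0.03],"turn":-0.05,"claw":50},{"dp":[0.14,-0.16,0.03],"turn":-0.11,"claw":50},{"dp":[0.22,-0.25,0.03],"turn":-0.17,"claw":50},{"dp":[0.3,-0.34,0.03],"turn":-0.23,"claw":50},{"dp":[0.38,-0.43,0.03],"turn":-0.29,"claw":50},{"dp":[0.45,-0.52,0.03],"turn":-0.35,"claw":50},{"dp":[0.52,-0.59,0.03],"turn":-0.4,"claw":50},{"dp":[0.565,-0.642,0.03],"turn":-0.417,"claw":50}]}}

```text
t: 9.53
tcp_pos: [542.5, 40.2, 141.2]
ee_rot: [180.0, -0.1, 80.1]
force: [-0.9, 0.4, -3.3]
finger_gap: 0.692
grasp_force: 50.3
```

Request:
{"op": "play_rows", "data": {"motion": [{"dp":[0,0,0.07],"turn":0,"claw":50},{"dp":[0,0,0.14],"turn":0,"claw":50},{"dp":[0,0,0.2],"turn":0,"claw":50},{"dp":[0,0,0.2],"turn":0,"claw":50},{"dp":[0,0,0.2],"turn":0,"claw":50},{"dp":[0,0,0.2],"turn":0,"claw":50}]}}

```text
t: 10.03
tcp_pos: [543.2, 36.4, 82.0]
ee_rot: [179.9, -0.0, 79.7]
force: [0.1, -0.1, -2.5]
finger_gap: 0.695
grasp_force: 50.2
```

```bash
python3 go.py 541.5,36.5,60,80; python3 - <<'E'
from m import *
S=grab("side"); p=ctrl.get_state()["tcp_pos"]
u=np.array([.1736,.9848]);w=np.array([.9848,-.1736])
box=(240,180,320,270);c,h=up(S,box)
k=big((h[...,2]>140)&(h[...,1]>85)&(h[...,0]<30)|((h[...,1]<45)&(h[...,2]>190)),box,9);cv2.drawContours(c,[k],-1,(0,255,0),1)
print(back(quad(k),box).round(1).tolist())
cv2.imwrite("pics/tr.png",c[:,:,::-1])
E
```

```text
t 10.03 tcp [543.2  36.4  82. ] rot [ 1.7993e+02 -1.0000e-02  7.9670e+01] F [ 0.1 -0.1 -2.5] gap 59.3 g 50.2 q7 -25.0
541.5,36.5,60,80 ([-0.001, -0.006, 0.073], np.float64(-0.003), 'rows', 1)
[[274.4, 192.9], [301.2, 219.6], [283.1, 269.4], [262.8, 252.6]]
```

View pics/tr.png

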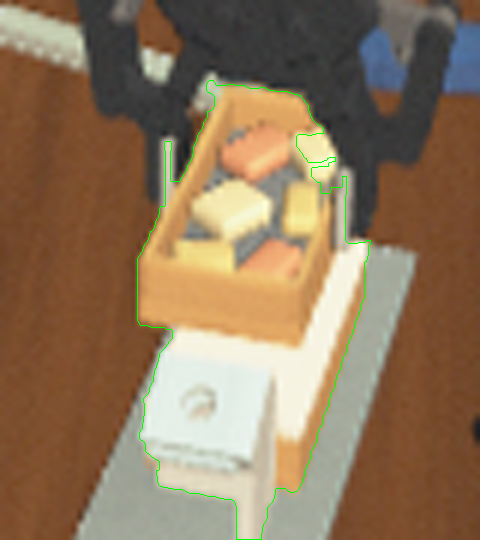

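The tray is held level above the sheet. Near rim corners are at crop (140,257) and (306,283), the far-left corner at (218,85). Checking its offset from the tool.

```bash
python3 - <<'E'
from m import *
S=grab("side"); p=ctrl.get_state()["tcp_pos"];print(p)
u=np.array([.1736,.9848]);w=np.array([.9848,-.1736]);box=(240,180)
for z in(104,107,110):
    print(z,[[round(float((plane(S,back(c,box),z)[:2]-p[:2])@a),1) for a in(w,u)] for c in((140,257),(306,283),(218,85))])
E
```

```text
[543.72824286  36.40639979  82.53715843]
104 [[30.8, 54.3], [-30.5, 53.3], [32.8, -64.0]]
107 [[29.6, 58.2], [-31.2, 57.2], [31.6, -59.5]]
110 [[28.5, 62.0], [-32.0, 61.0], [30.5, -55.0]]
```

Request:
{"op": "play_rows", "data": {"motion": [{"dp":[0.002,-0.003,0.05],"turn":-0.003,"claw":50},{"dp":[0.002,-0.003,0.08],"turn":-0.003,"claw":50},{"dp":[0.002,-0.003,0.08],"turn":-0.003,"claw":50},{"dp":[0.002,-0.003,0.08],"turn":-0.003,"claw":50},{"dp":[0.002,-0.003,0.08],"turn":-0.003,"claw":50},{"dp":[0.002,-0.003,0.08],"turn":-0.003,"claw":50},{"dp":[0.002,-0.003,0.08],"turn":-0.003,"claw":50}]}}

```text
t: 10.72
tcp_pos: [542.3, 37.2, 57.6]
ee_rot: [179.9, -0.0, 80.0]
force: [-0.8, -1.0, -2.7]
finger_gap: 0.692
grasp_force: 50.2
```

```bash
python3 go.py 541.5,37.5,46,80; python3 - <<'E'
from h import *
for i in range(4): grab("side");print(ctrl.get_state()["tcp_pos"].round(1))
E
```

```text
t 10.72 tcp [542.3  37.2  57.6] rot [179.94  -0.    80.02] F [-0.8 -1.  -2.7] gap 59.1 g 50.2 q7 -26.0
541.5,37.5,46,80 ([0.001, -0.003, 0.039], np.float64(0.0), 'rows', 1)
[542.2  37.2  57.5]
[542.2  37.2  57.4]
[542.1  37.2  57.3]
[542.   37.2  57.2]
```

Request:
{"op": "play_rows", "data": {"motion": [{"dp":[0.001,-0.002,0.015],"turn":0,"claw":50},{"dp":[0.001,-0.002,0.03],"turn":0,"claw":50},{"dp":[0.001,-0.002,0.036],"turn":0,"claw":50},{"dp":[0.001,-0.002,0.036],"turn":0,"claw":50},{"dp":[0.001,-0.002,0.036],"turn":0,"claw":50}]}}

```text
t: 11.33
tcp_pos: [541.2, 37.6, 46.1]
ee_rot: [-180.0, 0.0, 80.0]
force: [-1.2, -0.2, 0.1]
finger_gap: 0.695
grasp_force: 50.6
```

```bash
python3 go.py 541.5,37.5,46,80
```

```text
t 11.33 tcp [541.2  37.6  46.1] rot [-1.7998e+02  1.0000e-02  8.0040e+01] F [-1.2 -0.2  0.1] gap 59.3 g 50.6 q7 -27.0
541.5,37.5,46,80 ([-0.0, 0.001, 0.0], np.float64(0.0), 'rows', 1)
```

Force has shifted from the tray's weight (−2.7) to about 0, so it rests on the sheet. Release and lift away, then go for the knob.

Request:
{"op": "play_rows", "data": {"motion": [{"dp":[0,0,0.002],"turn":0,"claw":85},{"dp":[0,0,0.002],"turn":0,"claw":85},{"dp":[0,0,0.002],"turn":0,"claw":85},{"dp":[0,0,-0.1],"turn":0,"claw":85},{"dp":[0,0,-0.22],"turn":0,"claw":85},{"dp":[0,0,-0.34],"turn":0,"claw":85},{"dp":[-0.1,0.0,-0.42],"turn":0,"claw":85},{"dp":[-0.22,0.0,-0.42],"turn":0,"claw":85}]}}

```text
t: 12.0
tcp_pos: [534.0, -24.3, 178.6]
ee_rot: [179.3, -0.1, 80.4]
force: [1.8, -1.4, -0.4]
finger_gap: 0.992
grasp_force: 0.0
```

```bash
python3 - <<'E'
from m import *
S,T=grab("side"),grab("top")
box=(216,186,268,230);c,h=up(T,box)
for s in(40,60,75):
    k=big((h[...,0]<32)&(h[...,1]>s)&(h[...,2]>120),box,9);r=cv2.minAreaRect(k)
    P=np.array([plane(T,p,71) for p in back(cv2.boxPoints(r),box)]);L=[np.linalg.norm(P[i]-P[(i+1)%4]) for i in range(2)];i=int(np.argmax(L));d=P[(i+1)%4]-P[i]
    print(s,P.mean(0).round(1),np.round(L,1),(np.degrees(np.arctan2(d[1],d[0]))%180).round(2))
blk=lambda h:h[...,2]<60
r=[]
for v,b in((S,(250,174,268,193)),(T,(278,174,294,192))):
    c,h=up(v,b);k=big(blk(h),b);r.append(back(cen(k),b))
print("knob",tri(S,r[0],T,r[1]))
E
python3 go.py
```

```text
40 [546.2  31.4  71. ] [142.2 124.1] 90.17
60 [546.3  30.7  71. ] [140.8 124.1] 90.17
75 [546.3  30.   71. ] [139.4 124.1] 90.17
t 12.1 tcp [530.1 -34.6 173.6] rot [179.82   0.25  79.53] F [ 0.  -0.3 -0.9] gap 85.1 g 0.0 q7 -14.0Traceback (most recent call last):
  File "<stdin>", line 11, in <module>
  File "m.py", line 12, in big
    c=max(cs,key=cv2.contourArea); return c
ValueError: max() iterable argument is empty
```

```bash
python3 go.py 613,-86,130,80 613,-86,90,80
```

```text
t 12.1 tcp [530.1 -34.6 173.6] rot [179.82   0.25  79.53] F [ 0.  -0.3 -0.9] gap 85.1 g 0.0 q7 -14.0
613,-86,130,80 ([-0.118, 0.303, 0.145], np.float64(-0.004), 'rows', 3)
613,-86,90,80 ([-0.118, 0.303, 0.279], np.float64(-0.004), 'rows', 4)
```

Request:
{"op": "play_rows", "data": {"motion": [{"dp":[-0.04,0.1,0.04],"turn":0,"claw":85},{"dp":[-0.08,0.2,0.08],"turn":0,"claw":85},{"dp":[-0.118,0.303,0.1],"turn":0,"claw":85},{"dp":[-0.118,0.303,0.1],"turn":0,"claw":85},{"dp":[-0.118,0.303,0.1],"turn":0,"claw":85},{"dp":[-0.118,0.303,0.1],"turn":0,"claw":85},{"dp":[-0.118,0.303,0.1],"turn":0,"claw":85}]}}

```text
t: 12.68
tcp_pos: [612.8, -76.6, 142.6]
ee_rot: [180.0, -0.0, 80.1]
force: [-0.4, -0.2, -1.4]
finger_gap: 0.997
grasp_force: 0.0
```

```bash
python3 go.py 613,-86,130,80 613,-86,90,80; python3 - <<'E'
from m import *
S,T=grab("side"),grab("top")
box=(216,186,268,230);c,h=up(T,box)
for s in(40,60,75):
    k=big((h[...,0]<32)&(h[...,1]>s)&(h[...,2]>120),box,9);r=cv2.minAreaRect(k)
    P=np.array([plane(T,p,71) for p in back(cv2.boxPoints(r),box)]);L=[np.linalg.norm(P[i]-P[(i+1)%4]) for i in range(2)];i=int(np.argmax(L));d=P[(i+1)%4]-P[i]
    print(s,P.mean(0).round(1),np.round(L,1),(np.degrees(np.arctan2(d[1],d[0]))%180).round(2))
E
```

```text
t 12.68 tcp [612.8 -76.6 142.6] rot [ 1.800e+02 -1.000e-02  8.012e+01] F [-0.4 -0.2 -1.4] gap 85.1 g 0.0 q7 -14.0
613,-86,130,80 ([-0.031, 0.006, 0.042], np.float64(0.001), 'rows', 1)
613,-86,90,80 ([-0.031, 0.006, 0.175], np.float64(0.001), 'rows', 2)
40 [540.   35.9  71. ] [ 74.4 125.8] 78.85
60 [537.7  36.5  71. ] [ 65.7 123.4] 79.98
75 [537.5  36.4  71. ] [ 63.5 121. ] 79.87
```

Request:
{"op": "play_rows", "data": {"motion": [{"dp":[-0.031,0.006,0.06],"turn":0,"claw":85},{"dp":[-0.031,0.006,0.12],"turn":0,"claw":85},{"dp":[-0.031,0.006,0.175],"turn":0,"claw":60},{"dp":[-0.031,0.006,0.175],"turn":0,"claw":40},{"dp":[-0.031,0.006,0.175],"turn":0,"claw":10},{"dp":[-0.031,0.006,0.175],"turn":0,"claw":10},{"dp":[-0.031,0.006,0.175],"turn":0,"claw":10},{"dp":[-0.031,0.006,0.175],"turn":0,"claw":10}], "squeeze": 20}}

```text
t: 13.45
tcp_pos: [613.4, -86.8, 91.4]
ee_rot: [-180.0, -0.0, 80.0]
force: [0.9, 1.8, 5.2]
finger_gap: 0.176
grasp_force: 20.5
```

```bash
python3 go.py 613,-86,90,80
```

```text
t 13.45 tcp [613.4 -86.8  91.4] rot [-1.800e+02 -1.000e-02  8.005e+01] F [0.9 1.8 5.2] gap 15.0 g 20.5 q7 -14.0
613,-86,90,80 ([0.002, -0.002, 0.005], np.float64(0.0), 'rows', 1)
```

Request:
{"op": "play_rows", "data": {"motion": [{"dp":[0.042,0.009,-0.004],"turn":0,"claw":10},{"dp":[0.086,0.012,-0.004],"turn":0,"claw":10},{"dp":[0.128,0.009,-0.004],"turn":0,"claw":10},{"dp":[0.168,0.001,-0.004],"turn":0,"claw":10},{"dp":[0.208,-0.012,-0.004],"turn":0,"claw":10},{"dp":[0.245,-0.03,-0.004],"turn":0,"claw":10},{"dp":[0.279,-0.053,-0.004],"turn":0,"claw":10},{"dp":[0.31,-0.081,-0.004],"turn":0,"claw":10}]}}

```text
t: 14.12
tcp_pos: [609.1, 12.4, 91.6]
ee_rot: [179.5, -0.3, 80.2]
force: [11.8, 4.5, -8.0]
finger_gap: 0.178
grasp_force: 20.0
```

Request:
{"op": "play_rows", "data": {"motion": [{"dp":[0.027,-0.031,0],"turn":0,"claw":10},{"dp":[0.05,-0.066,0],"turn":0,"claw":10},{"dp":[0.069,-0.103,0],"turn":0,"claw":10},{"dp":[0.082,-0.142,0],"turn":0,"claw":10},{"dp":[0.09,-0.183,0],"turn":0,"claw":10},{"dp":[0.093,-0.215,0],"turn":0,"claw":10},{"dp":[0.093,-0.226,0],"turn":0,"claw":10},{"dp":[0.093,-0.228,0],"turn":0,"claw":10}]}}

```text
t: 14.78
tcp_pos: [544.7, 52.0, 91.8]
ee_rot: [179.7, -0.3, 80.2]
force: [7.2, 7.9, -5.1]
finger_gap: 0.178
grasp_force: 20.1
```

Request:
{"op": "play_rows", "data": {"motion": [{"dp":[0,0,0],"turn":0,"claw":10},{"dp":[0,0,0],"turn":0,"claw":10},{"dp":[0,0,0],"turn":0,"claw":10},{"dp":[0,0,0],"turn":0,"claw":10}]}}

```text
t: 15.12
tcp_pos: [544.7, 52.0, 91.7]
ee_rot: [179.8, -0.3, 80.2]
force: [5.7, 6.9, -2.7]
finger_gap: 0.176
grasp_force: 20.3
```

The bar is against its stop. Releasing and lifting, then to the pin.

Request:
{"op": "play_rows", "data": {"motion": [{"dp":[0,0,0],"turn":0,"claw":40},{"dp":[0,0,0],"turn":0,"claw":40},{"dp":[0,0,0],"turn":0,"claw":40},{"dp":[0,0,-0.1],"turn":0,"claw":40},{"dp":[0,0,-0.2],"turn":0,"claw":40},{"dp":[0.1,0,-0.25],"turn":0,"claw":40},{"dp":[0.22,0,-0.25],"turn":0,"claw":40},{"dp":[0.35,0,-0.25],"turn":0,"claw":40}]}}

```text
t: 15.78
tcp_pos: [562.4, 149.7, 167.5]
ee_rot: [179.8, 0.1, 79.7]
force: [1.0, 0.4, 0.2]
finger_gap: 0.474
grasp_force: 0.0
```

```bash
python3 go.py 498.5,351.5,150,80
```

```text
t 15.78 tcp [562.4 149.7 167.5] rot [1.7984e+02 8.0000e-02 7.9720e+01] F [1.  0.4 0.2] gap 40.5 g 0.0 q7 -36.0
498.5,351.5,150,80 ([0.624, -0.33, 0.058], np.float64(-0.002), 'rows', 6)
```

Request:
{"op": "play_rows", "data": {"motion": [{"dp":[0.11,-0.06,0.02],"turn":0,"claw":45},{"dp":[0.23,-0.12,0.04],"turn":0,"claw":45},{"dp":[0.35,-0.18,0.058],"turn":0,"claw":45},{"dp":[0.46,-0.24,0.058],"turn":0,"claw":45},{"dp":[0.56,-0.3,0.058],"turn":0,"claw":45},{"dp":[0.624,-0.33,0.058],"turn":0,"claw":45},{"dp":[0.624,-0.33,0.058],"turn":0,"claw":45},{"dp":[0.624,-0.33,0.058],"turn":0,"claw":45}]}}

```text
t: 16.45
tcp_pos: [495.0, 353.5, 148.2]
ee_rot: [-180.0, 0.1, 80.2]
force: [0.6, -1.7, 0.9]
finger_gap: 0.522
grasp_force: 0.0
```

```bash
cat > ax.py <<'E'
# ears axis in robot frame
import numpy as np
from go import car
O=(541.3,37.0)
def ear(s,x=0): # point s mm above the mouth along the axis
    y=96.5+s*.5; z=77.5+s*.866; return (*np.round(car(x,y,O),1),round(z,1))
E
python3 go.py 498.5,351.5,62,80; python3 - <<'E'
from m import *
from go import car
T=grab("top");S=grab("side")
blk=lambda h:h[...,2]<60
r=[]
for v,n in((T,"T"),(S,"S")):
    p=proj(v,(*car(0,12),97)); b=tuple(int(q) for q in(p[0]-9,p[1]-11,p[0]+9,p[1]+11)); c,h=up(v,b);
    try: k=big(blk(h),b); r.append(back(cen(k),b)); print(n,p,r[-1],cv2.contourArea(k)/36)
    except Exception as e: print(n,"none",p)
if len(r)==2:
    P,e=tri(S,r[1],T,r[0]); d=P[:2]-np.array([539.6,36.3]); print(P,e,"car xy",d@[.9848,-.1736],d@[.1736,.9848])
E
```

```text
t 16.45 tcp [495.  353.5 148.2] rot [-1.7996e+02  5.0000e-02  8.0190e+01] F [ 0.6 -1.7  0.9] gap 44.6 g 0.0 q7 -59.0
498.5,351.5,62,80 ([-0.004, 0.013, 0.287], np.float64(0.002), 'rows', 3)
T [235.78257165 207.69954873] [235.94219548 207.40049842] 6.347222222222222
S [283.24014763 216.27390411] [284.2470857  212.23497339] 88.16666666666667
[540.37329423  47.21153743 107.72806054] 1.3073733472395193 car xy -1.1327027435623358 10.879925935398816
```

Request:
{"op": "play_rows", "data": {"motion": [{"dp":[-0.002,0.006,0.1],"turn":0,"claw":45},{"dp":[-0.002,0.006,0.2],"turn":0,"claw":45},{"dp":[-0.002,0.006,0.28],"turn":0,"claw":45},{"dp":[-0.002,0.006,0.31],"turn":0,"claw":45},{"dp":[-0.002,0.006,0.31],"turn":0,"claw":45},{"dp":[-0.002,0.006,0.31],"turn":0,"claw":45}]}}

```text
t: 17.05
tcp_pos: [498.7, 350.8, 55.9]
ee_rot: [180.0, 0.0, 79.9]
force: [-0.2, 0.7, -0.0]
finger_gap: 0.529
grasp_force: 0.0
```

```bash
python3 go.py 498.5,351.5,54,80
```

```text
t 17.05 tcp [498.7 350.8  55.9] rot [1.7999e+02 1.0000e-02 7.9930e+01] F [-0.2  0.7 -0. ] gap 45.2 g 0.0 q7 -62.0
498.5,351.5,54,80 ([0.002, -0.001, 0.006], np.float64(-0.001), 'rows', 1)
```

Request:
{"op": "play_rows", "data": {"motion": [{"dp":[0.002,0,0.005],"turn":0,"claw":45},{"dp":[0.002,0,0.005],"turn":0,"claw":8},{"dp":[0.002,0,0.005],"turn":0,"claw":8},{"dp":[0.002,0,0.005],"turn":0,"claw":8},{"dp":[0.002,0,0.005],"turn":0,"claw":8},{"dp":[0.002,0,0.005],"turn":0,"claw":8}], "squeeze": 25}}

```text
t: 17.55
tcp_pos: [498.5, 352.7, 55.2]
ee_rot: [179.9, -0.1, 80.0]
force: [-0.8, -1.2, 7.1]
finger_gap: 0.153
grasp_force: 24.5
```

```bash
python3 go.py 498.5,351.5,54,80
```

```text
t 17.55 tcp [498.5 352.7  55.2] rot [ 1.7991e+02 -5.0000e-02  8.0040e+01] F [-0.8 -1.2  7.1] gap 13.1 g 24.5 q7 -62.0
498.5,351.5,54,80 ([-0.004, 0.001, 0.004], np.float64(0.0), 'rows', 1)
```

Request:
{"op": "play_rows", "data": {"motion": [{"dp":[0,0,-0.04],"turn":0,"claw":8},{"dp":[0,0,-0.08],"turn":0,"claw":8},{"dp":[0,0,-0.096],"turn":0,"claw":8},{"dp":[0,0,-0.096],"turn":0,"claw":8},{"dp":[0.017,0,-0.095],"turn":0,"claw":8},{"dp":[0.035,0,-0.092],"turn":0,"claw":8},{"dp":[0.05,0,-0.087],"turn":0,"claw":8}]}}

```text
t: 18.13
tcp_pos: [500.5, 366.0, 79.5]
ee_rot: [-180.0, 0.2, 80.0]
force: [-0.7, -4.2, 2.1]
finger_gap: 0.151
grasp_force: 25.2
```

Request:
{"op": "play_rows", "data": {"motion": [{"dp":[0.016,0,0.006],"turn":0,"claw":8},{"dp":[0.033,0,0.014],"turn":0,"claw":8},{"dp":[0.05,0,0.023],"turn":0,"claw":8},{"dp":[0.051,0,0.023],"turn":0,"claw":8},{"dp":[0.051,0,0.023],"turn":0,"claw":8}]}}

```text
t: 18.55
tcp_pos: [502.9, 383.0, 72.6]
ee_rot: [-180.0, -0.0, 80.1]
force: [0.3, -2.1, 0.2]
finger_gap: 0.15
grasp_force: 24.4
```

```bash
cat > pin.py <<'E'
from m import *
S,T=grab("side"),grab("top"); p=ctrl.get_state()["tcp_pos"]
print("tcp",p.round(1))
red=lambda h:((h[...,0]<8)|(h[...,0]>170))&(h[...,1]>140)&(h[...,2]>90)
for v,n in((S,"S"),(T,"T")):
    q=proj(v,p+[0,0,15]);b=tuple(int(a) for a in(max(q[0]-22,0),max(q[1]-24,0),q[0]+22,min(q[1]+24,419)));c,h=up(v,b)
    try:
        k=big(red(h),b);r=cv2.fitLine(k.astype(np.float32),cv2.DIST_L2,0,.01,.01).ravel()
        print(n,"red cen",back(cen(k),b).round(2),"dir",r[:2].round(3),"area",round(cv2.contourArea(k)/36,1),"box",[back(x,b).round(1).tolist() for x in(k.reshape(-1,2).min(0),k.reshape(-1,2).max(0))])
    except Exception as e: print(n,"no red")
    cv2.imwrite(f"pics/pin{n}.png",c[:,:,::-1])
E
python3 pin.py; python3 go.py
```

```text
tcp [502.9 382.7  72.9]
S red cen [294.01 343.16] dir [0.162 0.987] area 74.6 box [[289.6, 337.9], [298.4, 349.6]]
T no red
t 18.65 tcp [502.9 382.7  72.9] rot [-1.7996e+02 -4.0000e-02  8.0050e+01] F [ 0.5 -2.3 -0.3] gap 12.8 g 24.4 q7 -64.0
```

Request:
{"op": "play_rows", "data": {"motion": [{"dp":[0.02,0,-0.035],"turn":0,"claw":8},{"dp":[0.042,0,-0.072],"turn":0,"claw":8},{"dp":[0.05,0,-0.15],"turn":0,"claw":8},{"dp":[0.05,0,-0.25],"turn":0,"claw":8},{"dp":[0.05,0,-0.3],"turn":0,"claw":8}]}}

```text
t: 19.07
tcp_pos: [506.3, 400.2, 168.3]
ee_rot: [179.8, -0.3, 80.1]
force: [0.7, 0.9, 0.9]
finger_gap: 0.152
grasp_force: 24.4
```

```bash
python3 go.py 565.3,172.9,165,80
```

```text
t 19.07 tcp [506.3 400.2 168.3] rot [179.82  -0.34  80.12] F [0.7 0.9 0.9] gap 13.0 g 24.4 q7 -63.0
565.3,172.9,165,80 ([-0.713, 0.324, 0.011], np.float64(0.001), 'rows', 6)
```

Request:
{"op": "play_rows", "data": {"motion": [{"dp":[-0.1,0.045,0],"turn":0,"claw":8},{"dp":[-0.22,0.1,0],"turn":0,"claw":8},{"dp":[-0.34,0.155,0],"turn":0,"claw":8},{"dp":[-0.46,0.21,0],"turn":0,"claw":8},{"dp":[-0.57,0.26,0],"turn":0,"claw":8},{"dp":[-0.66,0.3,0],"turn":0,"claw":8},{"dp":[-0.713,0.324,0.011],"turn":0,"claw":8},{"dp":[-0.713,0.324,0.011],"turn":0,"claw":8}]}}

```text
t: 19.73
tcp_pos: [566.8, 164.3, 160.8]
ee_rot: [179.9, 0.1, 79.6]
force: [0.5, -0.7, -0.8]
finger_gap: 0.153
grasp_force: 24.4
```

Request:
{"op": "play_rows", "data": {"motion": [{"dp":[0,0,0.03],"turn":0,"claw":8},{"dp":[0,0,0.03],"turn":0,"claw":8},{"dp":[0,0,0.03],"turn":0,"claw":8},{"dp":[0,0,0.03],"turn":0,"claw":8},{"dp":[0,0,0.03],"turn":0,"claw":8}]}}

```text
t: 20.15
tcp_pos: [564.2, 171.0, 151.1]
ee_rot: [180.0, -0.0, 80.2]
force: [-0.4, 0.1, -1.1]
finger_gap: 0.154
grasp_force: 24.4
```

```bash
python3 pin.py; python3 go.py 565.3,172.9,155,80; python3 - <<'E'
from h import *
S,T=grab("side"),grab("top")
p=ctrl.get_state()["tcp_pos"];u=np.array([.1736,.9848,0])
for L in(0,38,42,76):
    P=p+[0,0,19]+(L-68)*(.5*u+[0,0,.866]); print(L,P.round(1),proj(S,P).round(1),proj(T,P).round(1))
cv2.imwrite("pics/last.png",np.hstack([cv2.resize(S[0][165:255,250:310],(400,600),interpolation=2),cv2.resize(T[0][165:225,170:230],(400,400),interpolation=2).repeat(1,0)[:400] if 0 else cv2.copyMakeBorder(cv2.resize(T[0][165:225,170:230],(400,400),interpolation=2),0,200,0,0,0)])[:,:,::-1])
E
```

```text
tcp [564.4 170.3 151.1]
S red cen [267.85 220.54] dir [0.06  0.998] area 58.7 box [[264.4, 214.4], [270.9, 228.4]]
T no red
t 20.25 tcp [564.4 170.3 151.1] rot [ 1.7999e+02 -2.0000e-02  8.0110e+01] F [ 0.2 -0.4 -0.3] gap 13.1 g 24.4 q7 -38.0
565.3,172.9,155,80 ([0.009, 0.002, -0.013], np.float64(0.001), 'rows', 1)
0 [558.5 136.3 111.1] [272.3 235.5] [203.2 200.8]
38 [561.8 155.  144. ] [269.8 228.2] [194.7 197.7]
42 [562.2 157.  147.5] [269.6 227.4] [193.8 197.4]
76 [565.1 173.7 176.9] [267.2 220.3] [185.9 194.4]
```

View pics/last.png

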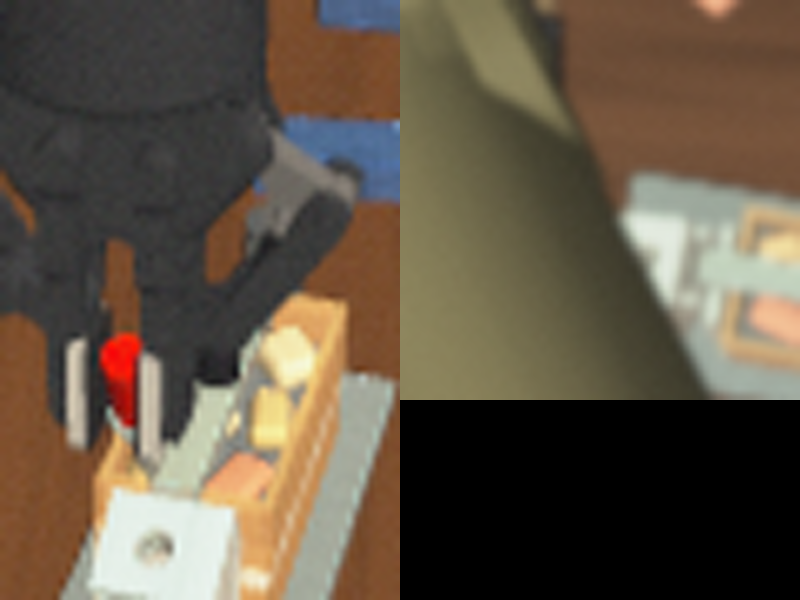

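The picture shows the pin tilted in the fingers: cap at crop (122,350), silver shoulder at (118,420), bracket hole at (155,547), i.e. pixel (272.9,246.7). The bar lies along the stack. Checking the hole's projection against the side view and looking for the shaft numerically.

```bash
python3 - <<'E'
from m import *
from ax import ear
S,T=grab("side"),grab("top")
print("mouth pred S",proj(S,ear(0)).round(1),ear(0))
b=(264,238,284,254);c,h=up(S,b)
g=cv2.cvtColor(c,cv2.COLOR_RGB2GRAY); 
R=S[0]
print("gray around hole");print(cv2.cvtColor(R,cv2.COLOR_RGB2GRAY)[240:252,266:282])
hh=cv2.cvtColor(R,cv2.COLOR_RGB2HSV)
print("H/S/V around shaft cols 262-278 rows 224-240")
for r in range(224,242): print(r," ".join("%3d/%3d"%(hh[r,c,1],hh[r,c,2]) for c in range(262,279)))
E
```

```text
mouth pred S [272.6 246.7] (np.float64(558.1), np.float64(132.0), 77.5)
gray around hole
[[218 234 234 235 236 237 236 233 233 230 228 227 224 209 216 211]
 [226 234 235 235 236 236 235 235 234 234 235 235 234 230 232 233]
 [232 233 236 236 237 235 235 235 235 235 234 235 233 233 236 236]
 [234 234 237 236 236 235 235 235 235 235 234 235 232 233 235 236]
 [233 235 237 236 236 235 220 216 218 233 235 234 232 235 235 236]
 [234 235 237 236 231 209 196 182 165 195 234 234 233 234 236 237]
 [233 235 237 236 216 183 161 185 145 146 233 234 232 235 236 237]
 [234 235 236 237 203 181 195 179 160 126 233 233 234 236 237 236]
 [235 235 235 236 209 192 203 201 203 195 234 233 233 236 236 237]
 [235 236 235 235 229 217 214 222 211 229 234 233 233 236 237 238]
 [235 236 236 235 236 232 230 232 228 235 233 232 235 236 237 238]
 [236 236 235 235 235 235 235 235 235 234 233 234 236 235 237 237]]
H/S/V around shaft cols 262-278 rows 224-240
224  37/130  27/ 56  11/ 47  28/ 45 167/ 81 217/133 232/165 238/178 134/ 93  38/196  39/197  40/183  24/ 96   8/ 64   5/ 52   9/ 58   5/ 50
225  32/127  20/ 52  
[... 1658 characters left out ...]

237 169/124 162/124 148/197 139/222 137/230 135/231 134/230 134/231 131/235 123/238  84/192  29/200  28/207  28/213  30/214  36/206  39/204
238 168/123 160/124 145/194 143/217 111/229  22/230  51/227  82/231 108/232 107/233  77/202  36/191  30/190  31/199  31/195  42/193  43/197
239 167/124 161/127 144/193 144/215  99/227  10/237  10/234  13/234  18/232  15/232  13/229  18/222  21/219  28/211  30/201  36/201  46/194
240 156/126 151/123 146/190 142/216  43/227  12/238  11/238  12/239  12/240  10/240  12/240  11/237  10/236  11/234  12/232  10/231  11/228
241 165/124 168/120 148/188 143/212  22/228  11/238  11/239  11/239  12/240  10/239  13/239  11/239  11/238  11/238  11/239  11/239  12/238
```

The mouth projects to the observed hole within 0.3 px, so the side view agrees with the robot frame. The shaft is hidden behind a pad, though, so I'll turn the tool 90° to see the pin in profile and measure its tip.

Request:
{"op": "play_rows", "data": {"motion": [{"dp":[0,0,-0.02],"turn":-0.06,"claw":8},{"dp":[0,0,-0.05],"turn":-0.12,"claw":8},{"dp":[0,0,-0.08],"turn":-0.18,"claw":8},{"dp":[0,0,-0.1],"turn":-0.24,"claw":8},{"dp":[0,0,-0.1],"turn":-0.3,"claw":8},{"dp":[0,0,-0.1],"turn":-0.36,"claw":8},{"dp":[0,0,-0.1],"turn":-0.42,"claw":8},{"dp":[0,0,-0.1],"turn":-0.48,"claw":8}]}}

```text
t: 21.12
tcp_pos: [564.5, 169.2, 181.0]
ee_rot: [180.0, 0.0, 135.4]
force: [-0.0, -0.1, -1.2]
finger_gap: 0.151
grasp_force: 24.4
```

Request:
{"op": "play_rows", "data": {"motion": [{"dp":[0,0,0],"turn":-0.06,"claw":8},{"dp":[0,0,0],"turn":-0.12,"claw":8},{"dp":[0,0,0],"turn":-0.18,"claw":8},{"dp":[0,0,0],"turn":-0.24,"claw":8},{"dp":[0,0,0],"turn":-0.3,"claw":8},{"dp":[0,0,0],"turn":-0.305,"claw":8},{"dp":[0,0,0],"turn":-0.305,"claw":8},{"dp":[0,0,0],"turn":-0.305,"claw":8}]}}

```text
t: 21.78
tcp_pos: [564.5, 169.2, 180.9]
ee_rot: [-180.0, -0.0, 169.8]
force: [0.6, -0.0, 0.7]
finger_gap: 0.147
grasp_force: 24.4
```

```bash
python3 go.py; cat > prof.py <<'E'
from m import *
def meas(verbose=1):
    S=grab("side"); st=ctrl.get_state(); p=st["tcp_pos"]; a=np.radians(st["ee_rot"][2]); tx=np.array([np.cos(a),np.sin(a),0]); n=np.array([np.sin(a),-np.cos(a),0])
    def hit(px):
        c,d=ray(S,px); q=c+d*(((p-c)@n)/(d@n))-p; return np.array([q@tx,q[2]]).round(1)
    for L in(0,38,76): print(L,proj(S,p+[0,0,19]+(L-68)*(.5*tx+[0,0,.866])).round(1))
    return S,p,tx,hit
if __name__=="__main__":
    S,p,tx,hit=meas()
    t=proj(S,p+[0,0,19]-68*(.5*tx+[0,0,.866])).astype(int)
    hh=cv2.cvtColor(S[0],cv2.COLOR_RGB2HSV)
    print("cols",t[0]-10,"..")
    for r in range(t[1]-16,t[1]+7): print(r," ".join("%3d/%3d"%(hh[r,c,1],hh[r,c,2]) for c in range(t[0]-8,t[0]+16)))
    b=(int(t[0]-14),int(t[1]-45),int(t[0]+40),int(t[1]+5));c,h=up(S,b);k=big(((h[...,0]<8)|(h[...,0]>170))&(h[...,1]>150)&(h[...,2]>90),b)
    print("red",cv2.contourArea(k)/36,back(quad(k),b).round(1).tolist(),"->",[hit(q).tolist() for q in back(quad(k),b)])
E
python3 prof.py
```

```text
t 21.78 tcp [564.5 169.2 180.9] rot [-180.     -0.    169.81] F [ 0.6 -0.   0.7] gap 12.6 g 24.4 q7 48.0
0 [251.  230.9]
38 [260.1 218.9]
76 [269.8 206.2]
cols 240 ..
214 159/112 162/113 156/116 155/115 167/113 166/115 154/121 160/123 157/122 160/126 169/124 167/125 159/130 164/129  50/159 127/150 228/181 243/206 180/215  39/132   4/ 60  14/ 55   9/ 57   4/ 61
215 161/111 163/114 162/118 162/115 169/115 167/116 156/118 158/118 160/123 165/124 165/125 167/125 158/131  84/128  35/174 182/175 242/197 243/215 184/218  37/158   4/ 64   5/ 55   5/ 55   4/ 58
216 175/109 162/113 166/115 165/113 163/116 160/118 161/117 156/119 161/125 160/126 167/124 157/127 159/130  22/142  28/203 199/191 243/213 243/218 181/220  42/165   8/ 66   9/ 60   0/ 54  12/ 66
217 158/113 166/114 156/118 163/117 160/116 162/118 165/116 154/119 160/124 163/125 164/126 163/127 162/131  29/143  29/205 132/203 230/218 244/223 185/219  40/164   8/ 67   8/ 61   9/ 60   8/ 62
218 166/114 157/114 171/116 159/117 156/118 152/119 156/118 157/120 160/126 159/125 159/127 162/132 165/130  74/144  37/181  41/204 140/215 244/224 1
[... 3025 characters left out ...]
2/120 158/124 160/126 157/128 163/128 158/129 167/130 162/129 165/127 160/121 159/120 169/125 171/125 157/120 168/120 160/123 158/124 162/123 160/123 144/190
235 166/123 167/125 159/120 157/120 161/117 172/123 157/127 166/129 162/129 161/130 170/129 162/129 160/126 162/120 153/122 170/126 161/130 160/123 161/119 163/122 155/123 161/125 156/139 135/223
236 157/127 160/123 158/121 152/119 159/120 172/126 165/124 157/128 159/130 159/130 160/129 157/130 166/123 161/122 158/123 161/127 173/124 157/125 170/117 150/122 160/124 158/123 150/189 133/228
red 19.916666666666668 [[258.8, 210.8], [260.2, 212.9], [260.2, 218.9], [256.9, 216.6]] -> [[-17.5, 11.5], [-14.6, 7.1], [-14.8, -6.9], [-21.3, -2.8]]
```

```bash
python3 - <<'E'
from prof import *
S,p,tx,hit=meas()
P=[hit(q) for q in((251.7,232.0),(254.15,227),(255.45,225),(256.4,223))]
print(P); 
for i in(1,3): d=P[i]-P[0]; print("tilt",np.degrees(np.arctan2(*d)),np.linalg.norm(d))
# mask-based axis
b=(246,221,262,235);c,h=up(S,b);k=big((h[...,1]<95),b);print(cv2.contourArea(k)/36,back(quad(k),b).round(1).tolist())
m=np.zeros(h.shape[:2],np.uint8);cv2.drawContours(m,[k],-1,1,-1)
rows=np.arange(12,64,6);Q=[]
for r in rows:
    x=np.nonzero(m[r])[0]; Q.append(hit(back((x.mean(),r),b)))
Q=np.array(Q);print(Q.tolist());A=np.polyfit(Q[:,1],Q[:,0],1);print("tilt fit",np.degrees(np.arctan(A[0])))
x=k.reshape(-1,2);t=x[x[:,1].argmax()];print("tip",back(t,b),hit(back(t,b)))
E
```

```text
0 [251.  230.9]
38 [260.1 218.9]
76 [269.8 206.2]
[array([-32.6, -42.2]), array([-27.3, -28.8]), array([-24.5, -23.4]), array([-22.5, -18.2])]
tilt 21.57990628762003 14.410065926289167
tilt 22.822980597654823 26.03862515571819
55.708333333333336 [[261.4, 220.6], [249.9, 231.6], [254.1, 220.6]]
[[-23.7, -17.4], [-24.9, -20.1], [-26.3, -22.7], [-27.5, -25.4], [-28.9, -28.1], [-30.0, -30.8], [-31.2, -33.5], [-32.3, -36.2], [-33.6, -38.9]]
tilt fit 24.6713883742125
tip [250.25       231.91666667] [-35.5 -42.6]
```

The pin is seen in profile: tip about 33.5 mm back and 41.5 mm below the TCP, tilted about 24° (it slid some 6 mm in the pads). That is enough for entry, and I'll add the rest by pivoting in the hole. Turning back.

Request:
{"op": "play_rows", "data": {"motion": [{"dp":[0,0,0],"turn":0.06,"claw":8},{"dp":[0,0,0],"turn":0.12,"claw":8},{"dp":[0,0,0],"turn":0.18,"claw":8},{"dp":[0,0,0],"turn":0.24,"claw":8},{"dp":[0,0,0],"turn":0.3,"claw":8},{"dp":[0,0,0],"turn":0.36,"claw":8},{"dp":[0,0,0],"turn":0.42,"claw":8},{"dp":[0,0,0],"turn":0.48,"claw":8}]}}

```text
t: 22.55
tcp_pos: [564.5, 169.5, 181.0]
ee_rot: [180.0, 0.0, 114.6]
force: [-0.7, -0.5, -1.4]
finger_gap: 0.153
grasp_force: 24.4
```

Request:
{"op": "play_rows", "data": {"motion": [{"dp":[0,0,0],"turn":0.06,"claw":8},{"dp":[0,0,0.03],"turn":0.12,"claw":8},{"dp":[0,0,0.06],"turn":0.18,"claw":8},{"dp":[0,0,0.09],"turn":0.24,"claw":8},{"dp":[0,0,0.12],"turn":0.3,"claw":8},{"dp":[0,0,0.135],"turn":0.304,"claw":8},{"dp":[0,0,0.135],"turn":0.304,"claw":8},{"dp":[0,0,0.135],"turn":0.304,"claw":8}]}}

```text
t: 23.22
tcp_pos: [564.4, 169.5, 140.5]
ee_rot: [-180.0, 0.0, 80.3]
force: [-0.3, -0.5, -0.2]
finger_gap: 0.153
grasp_force: 24.4
```

```bash
python3 go.py 564.3,167.5,133,80; python3 pin.py; python3 go.py
```

```text
t 23.22 tcp [564.4 169.5 140.5] rot [-180.     0.    80.3] F [-0.3 -0.5 -0.2] gap 13.1 g 24.4 q7 -38.0
564.3,167.5,133,80 ([-0.007, 0.001, 0.025], np.float64(0.003), 'rows', 1)
tcp [564.8 169.6 141. ]
S red cen [267.82 224.53] dir [0.073 0.997] area 58.2 box [[264.4, 218.4], [270.8, 232.4]]
T no red
t 23.32 tcp [564.8 169.6 141. ] rot [ 1.7995e+02 -2.0000e-02  8.0240e+01] F [-0.1 -1.3 -1.1] gap 13.4 g 24.4 q7 -39.0
```

Request:
{"op": "play_rows", "data": {"motion": [{"dp":[-0.007,-0.001,0.02],"turn":0.003,"claw":8},{"dp":[-0.007,-0.001,0.045],"turn":0.003,"claw":8},{"dp":[-0.007,-0.001,0.058],"turn":0.003,"claw":8},{"dp":[-0.007,-0.001,0.058],"turn":0.003,"claw":8},{"dp":[-0.007,-0.001,0.058],"turn":0.003,"claw":8},{"dp":[-0.007,-0.001,0.058],"turn":0.003,"claw":8}]}}

```text
t: 23.82
tcp_pos: [563.8, 167.4, 123.0]
ee_rot: [-180.0, -0.0, 79.8]
force: [0.7, -0.0, -1.1]
finger_gap: 0.152
grasp_force: 24.4
```

```bash
python3 go.py 564.3,167.5,123.3,80; python3 -c "
import numpy as np
from m import *
S=grab('side');g=cv2.cvtColor(S[0],cv2.COLOR_RGB2HSV)
for r in range(234,252): print(r,' '.join('%3d/%3d'%(g[r,c,1],g[r,c,2]) for c in range(264,281)))"
```

```text
t 23.82 tcp [563.8 167.4 123. ] rot [-180.     -0.     79.81] F [ 0.7 -0.  -1.1] gap 13.0 g 24.4 q7 -39.0
564.3,167.5,123.3,80 ([0.001, 0.001, -0.001], np.float64(-0.002), 'rows', 1)
234  22/ 47  11/ 46 101/ 63 215/127 219/157 239/174 198/120  38/163  38/196  37/192  26/116   9/ 60   9/ 59   4/ 57  14/ 55  23/ 90  30/218
235  22/ 47  31/ 49  65/ 51 204/119 223/151 240/171 171/122  38/159  39/197  39/190  30/119   4/ 65  17/ 61   0/ 55   9/ 55  18/ 85  33/206
236  20/ 51  26/ 50  32/ 48  89/140 198/147 240/168 176/120  40/161  37/198  40/190  30/119   4/ 61   4/ 59   4/ 62   0/ 60  33/147  38/169
237  20/ 51  36/ 49  38/ 73  68/150 210/136 227/165 192/117  38/162  39/197  39/190  23/100   8/ 66   9/ 59  16/ 64   8/ 61  34/193  56/165
238  21/ 48  17/ 46  83/162  30/164  96/154 221/159 174/116  37/160  39/194  36/191  25/ 93   4/ 60  13/ 60   9/ 60  19/ 81  38/181  92/195
239  16/ 48   6/ 46 100/215  26/180  25/172  64/174  97/121  38/159  39/197  36/189  25/ 90   4/ 58   4/ 61  14/ 53  35/137  40/174 113/218
240  11/ 45 114/112  40/228  12/226  24/188  31/163  35/115  38/162  42/195  
[... 902 characters left out ...]

247  34/223  12/238  13/237  11/240  11/240  10/240  25/204  22/183  25/197  36/183  40/171  38/134  12/239  13/236  11/237  11/240  11/239
248  21/227  11/238  11/238  10/241  10/239  10/239  23/215  27/196  34/210  44/211  44/216  22/198  12/238  12/237  11/237  11/241  11/240
249  10/236  12/238  11/240  10/240  11/239  11/239  13/233  19/219  31/221  20/224  22/216  10/233  11/238  12/236  11/238  11/240  11/240
250  11/238  12/237  10/240  11/240  11/240  10/238  11/239  11/235  10/234  10/236  11/234  12/238  12/237  12/237  11/238  10/240   8/241
251  13/237  12/238  10/240  11/240  12/240  12/239  12/239  11/238  11/238  12/238  11/238  12/238  12/238  12/238  11/239  10/239   9/240
```

Request:
{"op": "play_rows", "data": {"motion": [{"dp":[-0.006,0.001,0.01],"turn":0,"claw":8},{"dp":[-0.012,0.001,0.02],"turn":0,"claw":8},{"dp":[-0.017,0.001,0.029],"turn":0,"claw":8},{"dp":[-0.017,0.001,0.029],"turn":0,"claw":8},{"dp":[-0.017,0.001,0.029],"turn":0,"claw":8}]}}

```text
t: 24.28
tcp_pos: [563.1, 162.2, 114.0]
ee_rot: [-180.0, 0.0, 79.8]
force: [0.5, 0.5, -1.2]
finger_gap: 0.156
grasp_force: 24.4
```

```bash
python3 go.py; python3 pin.py
```

```text
t 24.28 tcp [563.1 162.2 114. ] rot [-179.98    0.     79.79] F [ 0.5  0.5 -1.2] gap 13.3 g 24.4 q7 -39.0
tcp [563.2 162.3 114.3]
S red cen [268.79 233.23] dir [0.087 0.996] area 51.6 box [[265.4, 228.1], [271.8, 240.4]]
T no red
```

Request:
{"op": "play_rows", "data": {"motion": [{"dp":[-0.004,0,0.006],"turn":0,"claw":8},{"dp":[-0.007,0,0.012],"turn":0,"claw":8},{"dp":[-0.01,0,0.0173],"turn":0,"claw":8},{"dp":[-0.01,0,0.0173],"turn":0,"claw":8},{"dp":[-0.01,0,0.0173],"turn":0,"claw":8}]}}

```text
t: 24.8
tcp_pos: [562.8, 159.6, 108.9]
ee_rot: [180.0, -0.0, 79.8]
force: [1.9, 3.0, -1.8]
finger_gap: 0.151
grasp_force: 24.5
```

Request:
{"op": "play_rows", "data": {"motion": [{"dp":[0.007,0,0.003],"turn":0,"claw":8},{"dp":[0.014,0,0.006],"turn":0,"claw":8},{"dp":[0.021,0,0.01],"turn":0,"claw":8},{"dp":[0.023,0,0.011],"turn":0,"claw":8},{"dp":[0.023,0,0.011],"turn":0,"claw":8}]}}

```text
t: 25.22
tcp_pos: [563.9, 165.0, 105.7]
ee_rot: [-180.0, 0.1, 79.8]
force: [-0.2, -2.4, 1.9]
finger_gap: 0.149
grasp_force: 24.3
```

Request:
{"op": "play_rows", "data": {"motion": [{"dp":[-0.004,0,0.007],"turn":0,"claw":8},{"dp":[-0.008,0,0.014],"turn":0,"claw":8},{"dp":[-0.012,0,0.021],"turn":0,"claw":8},{"dp":[-0.017,0,0.029],"turn":0,"claw":8},{"dp":[-0.017,0,0.029],"turn":0,"claw":8},{"dp":[-0.017,0,0.029],"turn":0,"claw":8}]}}

```text
t: 25.72
tcp_pos: [563.0, 160.2, 96.6]
ee_rot: [-180.0, 0.1, 79.8]
force: [1.4, -3.0, 0.4]
finger_gap: 0.155
grasp_force: 24.3
```

Request:
{"op": "play_rows", "data": {"motion": [{"dp":[-0.004,0,0.007],"turn":0,"claw":8},{"dp":[-0.008,0,0.014],"turn":0,"claw":8},{"dp":[-0.012,0,0.021],"turn":0,"claw":8},{"dp":[-0.017,0,0.029],"turn":0,"claw":8},{"dp":[-0.017,0,0.029],"turn":0,"claw":8},{"dp":[-0.017,0,0.029],"turn":0,"claw":8}]}}

```text
t: 26.22
tcp_pos: [562.0, 155.6, 87.9]
ee_rot: [-180.0, 0.0, 79.8]
force: [2.0, -1.9, 0.1]
finger_gap: 0.154
grasp_force: 24.3
```

```bash
python3 pin.py; python3 - <<'E'
from h import *
from ax import ear
S=grab("side")
for s in(0,4,38): print(s,proj(S,ear(s)).round(1))
E
```

```text
tcp [562.  155.6  88. ]
S red cen [269.64 241.02] dir [0.106 0.994] area 43.8 box [[266.4, 236.4], [272.6, 247.4]]
T no red
0 [272.6 246.7]
4 [272.3 246. ]
38 [270.2 240.1]
```

Request:
{"op": "play_rows", "data": {"motion": [{"dp":[-0.004,0,0.007],"turn":0,"claw":8},{"dp":[-0.008,0,0.014],"turn":0,"claw":8},{"dp":[-0.012,0,0.02],"turn":0,"claw":8},{"dp":[-0.012,0,0.02],"turn":0,"claw":8},{"dp":[-0.012,0,0.02],"turn":0,"claw":8}]}}

```text
t: 26.78
tcp_pos: [561.4, 152.3, 82.2]
ee_rot: [-180.0, 0.0, 79.8]
force: [1.5, -2.3, 1.0]
finger_gap: 0.151
grasp_force: 24.5
```

Request:
{"op": "play_rows", "data": {"motion": [{"dp":[-0.004,0,0.007],"turn":0,"claw":8},{"dp":[-0.007,0,0.012],"turn":0,"claw":8},{"dp":[-0.007,0,0.012],"turn":0,"claw":8},{"dp":[-0.007,0,0.012],"turn":0,"claw":8}]}}

```text
t: 27.12
tcp_pos: [562.0, 153.1, 81.0]
ee_rot: [179.9, -0.2, 79.9]
force: [-1.2, 0.0, 11.3]
finger_gap: 0.148
grasp_force: 25.1
```

```bash
python3 pin.py
```

```text
tcp [562.  153.1  81. ]
S red cen [269.8  242.52] dir [0.108 0.994] area 41.8 box [[266.6, 238.2], [272.8, 248.6]]
T no red
```

Request:
{"op": "play_rows", "data": {"motion": [{"dp":[-0.003,0,0.005],"turn":0,"claw":8},{"dp":[-0.003,0,0.005],"turn":0,"claw":8},{"dp":[-0.003,0,0.005],"turn":0,"claw":8}]}}

```text
t: 27.47
tcp_pos: [562.1, 153.5, 80.5]
ee_rot: [179.8, -0.3, 79.9]
force: [-1.3, 2.3, 14.8]
finger_gap: 0.153
grasp_force: 25.5
```

Request:
{"op": "play_rows", "data": {"motion": [{"dp":[0.002,0,-0.008],"turn":0,"claw":8},{"dp":[0.002,0,-0.008],"turn":0,"claw":40},{"dp":[0.002,0,-0.008],"turn":0,"claw":40},{"dp":[0.002,0,-0.008],"turn":0,"claw":40},{"dp":[0.002,0,-0.008],"turn":0,"claw":40}]}}

```text
t: 27.88
tcp_pos: [560.2, 150.2, 78.8]
ee_rot: [-179.9, 0.0, 79.8]
force: [0.2, -0.4, -0.3]
finger_gap: 0.467
grasp_force: 0.0
```

Request:
{"op": "play_rows", "data": {"motion": [{"dp":[0.02,0,-0.06],"turn":0,"claw":40},{"dp":[0.05,0,-0.16],"turn":0,"claw":40},{"dp":[0.1,0,-0.28],"turn":0,"claw":40},{"dp":[0.2,0.05,-0.35],"turn":0,"claw":40},{"dp":[0.3,0.05,-0.35],"turn":0,"claw":40},{"dp":[0.42,0.05,-0.35],"turn":0,"claw":40},{"dp":[0.54,0.05,-0.35],"turn":0,"claw":40}]}}

```text
t: 28.47
tcp_pos: [605.3, 307.4, 184.7]
ee_rot: [180.0, 0.0, 79.7]
force: [0.3, 0.5, 0.1]
finger_gap: 0.463
grasp_force: 0.0
```

```bash
cat > fin.py <<'E'
from m import *
from ax import ear
S,T=grab("side"),grab("top")
red=lambda h:((h[...,0]<8)|(h[...,0]>170))&(h[...,1]>120)&(h[...,2]>90)
R=[]
for v,n in((S,"S"),(T,"T")):
    q=proj(v,ear(21)); b=tuple(int(a) for a in(q[0]-16,q[1]-16,q[0]+16,q[1]+16));c,h=up(v,b)
    try: k=big(red(h),b)
    except Exception: print(n,"no red");continue
    R.append(back(cen(k),b)); x=k.reshape(-1,2); print(n,"cen",R[-1].round(2),"pred home",q.round(2),"area",cv2.contourArea(k)/36,"box",back(x.min(0),b).round(1),back(x.max(0),b).round(1),"pred s=4,38",proj(v,ear(4)).round(1),proj(v,ear(38)).round(1))
if len(R)==2: P,e=tri(S,R[0],T,R[1]); print("grip mid",P.round(1),e.round(1),"expected",ear(21))
E
python3 fin.py; python3 go.py
```

```text
S cen [271.35 243.21] pred home [271.29 243.15] area 64.61111111111111 box [267.1 237.9] [275.4 248.9] pred s=4,38 [272.3 246. ] [270.2 240.1]
T cen [199.88 201.07] pred home [201.56 201.14] area 47.486111111111114 box [195.4 197.1] [206.1 204.1] pred s=4,38 [205.2 202.5] [197.9 199.8]
grip mid [559.5 146.6  99.1] 0.2 expected (np.float64(559.9), np.float64(142.4), 95.7)
t 28.57 tcp [601.7 315.2 183.8] rot [-179.77   -0.3    80.32] F [-1.1  0.7  0.4] gap 40.3 g 0.0 q7 -51.0
```

Side and top views put the grip at the home pose to within a few mm. I'll confirm by pressing the cap with closed fingers; a seated pin should give contact near z≈114.

```bash
python3 go.py 560.7,147.3,140,80
```

```text
t 28.57 tcp [601.7 315.2 183.8] rot [-179.77   -0.3    80.32] F [-1.1  0.7  0.4] gap 40.3 g 0.0 q7 -51.0
560.7,147.3,140,80 ([-0.575, -0.04, 0.146], np.float64(0.003), 'rows', 5)
```

Request:
{"op": "play_rows", "data": {"motion": [{"dp":[-0.1,-0.01,0.0],"turn":0.003,"claw":0},{"dp":[-0.22,-0.02,0.0],"turn":0.003,"claw":0},{"dp":[-0.34,-0.03,0.03],"turn":0.003,"claw":0},{"dp":[-0.46,-0.04,0.07],"turn":0.003,"claw":0},{"dp":[-0.55,-0.04,0.12],"turn":0.003,"claw":0},{"dp":[-0.575,-0.04,0.14],"turn":0.003,"claw":0},{"dp":[-0.575,-0.04,0.14],"turn":0.003,"claw":0},{"dp":[-0.575,-0.04,0.14],"turn":0.003,"claw":0}]}}

```text
t: 29.23
tcp_pos: [562.0, 139.6, 142.6]
ee_rot: [-180.0, -0.0, 79.4]
force: [-0.2, 0.4, 0.3]
finger_gap: -0.002
grasp_force: 0.0
```

Request:
{"op": "play_rows", "data": {"motion": [{"dp":[0,0,0],"turn":0,"claw":0},{"dp":[0,0,0],"turn":0,"claw":0},{"dp":[0,0,0],"turn":0,"claw":0}]}}

```text
t: 29.48
tcp_pos: [562.5, 141.4, 143.4]
ee_rot: [180.0, -0.1, 79.6]
force: [-0.2, 0.9, 0.6]
finger_gap: -0.007
grasp_force: 0.0
```

```bash
python3 go.py 560.7,147.3,120,80
```

```text
t 29.48 tcp [562.5 141.4 143.4] rot [ 1.7995e+02 -7.0000e-02  7.9610e+01] F [-0.2  0.9  0.6] gap -0.6 g 0.0 q7 -36.0
560.7,147.3,120,80 ([0.018, -0.009, 0.078], np.float64(-0.003), 'rows', 1)
```

Request:
{"op": "play_rows", "data": {"motion": [{"dp":[0.018,-0.009,0.03],"turn":-0.003,"claw":0},{"dp":[0.018,-0.009,0.06],"turn":-0.003,"claw":0},{"dp":[0.018,-0.009,0.078],"turn":-0.003,"claw":0},{"dp":[0.018,-0.009,0.085],"turn":-0.003,"claw":0},{"dp":[0.018,-0.009,0.09],"turn":-0.003,"claw":0},{"dp":[0.018,-0.009,0.093],"turn":-0.003,"claw":0},{"dp":[0.018,-0.009,0.093],"turn":-0.003,"claw":0}]}}

```text
t: 30.07
tcp_pos: [560.5, 145.0, 114.7]
ee_rot: [-180.0, 0.0, 79.8]
force: [0.4, -0.5, 0.6]
finger_gap: -0.001
grasp_force: 0.0
```

Request:
{"op": "play_rows", "data": {"motion": [{"dp":[0,0,0.004],"turn":0,"claw":0},{"dp":[0,0,0.007],"turn":0,"claw":0},{"dp":[0,0,0.007],"turn":0,"claw":0}]}}

```text
t: 30.32
tcp_pos: [560.8, 145.3, 113.1]
ee_rot: [179.9, -0.0, 79.8]
force: [-0.5, 0.7, 0.8]
finger_gap: -0.007
grasp_force: 0.6
```

Request:
{"op": "play_rows", "data": {"motion": [{"dp":[0,0,0.003],"turn":0,"claw":0},{"dp":[0,0,0.006],"turn":0,"claw":0},{"dp":[0,0,0.009],"turn":0,"claw":0},{"dp":[0,0,0.009],"turn":0,"claw":0},{"dp":[0,0,0.009],"turn":0,"claw":0}]}}

```text
t: 30.73
tcp_pos: [561.9, 146.8, 111.9]
ee_rot: [179.8, -0.2, 79.8]
force: [0.5, 1.9, 6.8]
finger_gap: 0.001
grasp_force: 3.7
```

Request:
{"op": "play_rows", "data": {"motion": [{"dp":[0,0,0.004],"turn":0,"claw":0},{"dp":[0,0,0.008],"turn":0,"claw":0},{"dp":[0,0,0.008],"turn":0,"claw":0},{"dp":[0,0,0.008],"turn":0,"claw":0}]}}

```text
t: 31.07
tcp_pos: [562.8, 148.1, 111.0]
ee_rot: [179.7, -0.3, 79.9]
force: [-0.9, 3.8, 14.5]
finger_gap: 0.004
grasp_force: 6.5
```

Request:
{"op": "play_rows", "data": {"motion": [{"dp":[0,0,-0.02],"turn":0,"claw":0},{"dp":[0,0,-0.08],"turn":0,"claw":0},{"dp":[0,0,-0.2],"turn":0,"claw":0},{"dp":[0.1,0,-0.3],"turn":0,"claw":0},{"dp":[0.22,0,-0.35],"turn":0,"claw":0},{"dp":[0.35,0,-0.35],"turn":0,"claw":0},{"dp":[0.48,0,-0.35],"turn":0,"claw":0},{"dp":[0.6,0,-0.35],"turn":0,"claw":0}]}}

```text
t: 31.73
tcp_pos: [592.6, 323.7, 212.8]
ee_rot: [180.0, 0.0, 79.8]
force: [-0.3, -1.2, -0.2]
finger_gap: 0.003
grasp_force: 0.0
```

```bash
python3 fin.py; python3 go.py; python3 - <<'E'
from m import *
S,T=grab("side"),grab("top")
# others undisturbed? compare with first pictures
for n,v,bx in(("side",S,[("cone",(190,245,230,310)),("magn",(315,245,375,298)),("pins",(272,288,302,332)),("sherdB",(340,205,370,228)),("sherdC",(248,150,270,168))]),("top",T,[("sherdA",(205,143,232,168)),("cone",(168,150,196,180)),("magn",(188,238,242,282)),("sherdB",(272,260,298,288)),("sherdC",(372,165,396,190)),("blue/black",(138,212,168,232))])):
    o=cv2.imread(f"pics/{n}0.png")[:,:,::-1]
    for k,(a,b,c,d) in bx: print(n,k,np.abs(o[b:d,a:c].astype(int)-v[0][b:d,a:c]).mean().round(2))
# bar: knob and long tray check
box=(216,186,268,230);c,h=up(T,box);k=big((h[...,2]<60),box);print("knob top view car",(lambda d:(d@[.9848,-.1736],d@[.1736,.9848]))(plane(T,back(cen(k),box),110)[:2]-np.array([539.6,36.3])),cv2.contourArea(k)/36)
E
```

```text
S cen [271.2  243.41] pred home [271.29 243.15] area 63.31944444444444 box [267.1 237.9] [275.2 248.9] pred s=4,38 [272.3 246. ] [270.2 240.1]
T cen [199.87 200.94] pred home [201.56 201.14] area 48.55555555555556 box [195.2 196.9] [206.2 203.9] pred s=4,38 [205.2 202.5] [197.9 199.8]
grip mid [559.8 146.7  98.6] 0.3 expected (np.float64(559.9), np.float64(142.4), 95.7)
t 31.83 tcp [589.4 330.1 211.6] rot [-179.77   -0.25   80.34] F [-0.4 -0.   0. ] gap 0.2 g 0.0 q7 -53.0
side cone 1.83
side magn 2.34
side pins 2.4
side sherdB 1.93
side sherdC 53.38
top sherdA 0.97
top cone 1.03
top magn 18.38
top sherdB 0.98
top sherdC 0.98
top blue/black 42.79
knob top view car (np.float64(-0.7706785284659667), np.float64(10.770643123182111)) 6.319444444444445
```

```bash
python3 -c "
from rig import ctrl
print(ctrl.job_done())"
```

```text
the job is handed in; nothing more can be done
None
```

I packed the carrier and handed the job in at about 32 s: the sheet and second tray are square on the stack to about 1–2 mm, the bar is shut, and the red pin is home (it did not move under a 14 N push). The loose sherds, clay cone, magnifier and other two pins look undisturbed in the views that weren't blocked by the arm.

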